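Nip up the chuck jaw on a wax blank with the T key

TASK

Take the larger T key from its wooden rack, fit its square end into the screw socket on top of the lathe chuck - pressing only lightly and turning it until it drops in - and turn it clockwise until the upper jaw is snug on the wax tube without crushing it. Then take the key out of the chuck and stand it back in the rack hole it came from, leaving the other things on the bench alone.

Things in the scene. Friction and masses are not known exactly. Their poses are not given: they have to be found in the camera images.
- key: The larger of two steel T keys, standing in a hole of the wooden rack. Origin: centre of the lower end face; z up the shaft, x along the cross bar. Square end 11 x 11 mm, 18 mm long, flats parallel to x and y, end edges sharp; then a round 14 mm shaft up to the cross bar. 0.14 to 0.22 kg.
- key_bar (a point): Middle of the key's cross bar, where to grip it from above with a finger on either side: a round 14 mm bar, 85 mm long, along the key's x axis, its axis 85 mm above the key's origin.
- small_key: The smaller T key in the other hole of the rack (62 mm to the axis of its 55 mm long, 10 mm thick bar; 8 mm square end). Too small for the chuck; leave it.
- lathe: Grey micro bench lathe, fixed, 0.46 m long, bed along its y axis. Origin: on the bench straight below the middle of the chuck; z up. The four-jaw chuck, a 100 mm steel disc 50 mm thick with its axis along y at 110 mm height, has its jaws towards -y and the headstock (top at 156 mm) towards +y. The spindle is locked. A green 28 mm wax tube is held in the jaws.
- socket (a point): Mouth centre of the square socket in the upper jaw screw, on top of the chuck, z up: 11.8 x 11.8 mm, 14 mm deep, in a 25 mm round head sunk 4 mm in a 27 mm well. The screw's angle is unknown and varies: match the flats by feel (every quarter turn, 0.07 rad of play each way). The screw's drag keeps it still under a light rubbing press of 3 to 8 N; over 20 N is too hard.
- jaw_tip (a point): Inner end of the upper jaw, over the wax tube, 45 mm in front (-y) of the chuck's middle. The jaw closes downwards, 0.5 mm per radian of its screw turned clockwise seen from above; at the start it is 0.1 to 0.75 mm (0.2 to 1.5 rad of turn) clear of the wax, and it first touches 124.0 mm above the bench.
- wax_dent (a joint): How far the jaw presses into the wax, m: 0 until touch, then 0.5 mm per radian of screw. Snug: 0.10 mm or more once the key is let go; crushed: over 0.35 mm. Too coarse to read: feel the key. Turning takes 0.07 N m, after touch 0.10 plus 0.30 N m/rad; a key held still there reads 0.2 to 0.3 N m/rad. Stop at 0.11 held still or 0.22 turning; let go, it springs back to 0.15 to 0.2 mm.
- rack: Light wooden block 150 x 52 x 48 mm, fixed. Origin: centre of the underside; z up, x along its length. Two upright round holes of 18 mm, 38 mm deep, chamfered 2 mm, at x = -40 and +40 mm; which key stands in which varies.
- spare_tube: A spare green wax tube, 28 mm across and 60 mm tall, standing on the bench between robot and rack. Leave it.
- caliper: A steel caliper, 160 mm long, lying on the bench between robot and lathe. Leave it.
- brush: A bench brush, 170 mm long, lying at the right front of the bench. Leave it.
- pliers: Black-handled pliers, 130 mm long, lying beyond the rack. Leave them.
- tub_a: A white lidded tub, 76 mm across, 75 mm tall, at the left of the bench. Leave it.
- tub_b: A purple tub with a white lid, of the same size, at the left of the bench. Leave it.

How it is judged:
By the outcome, as a careful person would: the job done as asked, in the order asked, and still so for the second after the job is handed in, with the robot touching nothing.
It also fails if it takes over 72 s, if anything falls off the work surface, if the arm or the gripper's body presses on something with over 40 N, if the wrist force passes 120 N, or if a joint passes its speed limit or range.

ROBOT

A 7-joint arm with a two-finger parallel gripper is mounted at the origin on the work surface. World frame = base frame: x ahead of the robot, y to its left, z up, the work surface at z = 0. Lengths are in m, angles in rad, forces in N, time in s.
With the tool pointing down it reaches from about 0.425 to 0.875 m from the base axis. Payload 8.4 kg.
Tool frame: the origin (TCP) lies on the centre line of the jaws, within the pads' length; the fingertips stand 11 mm ahead of it and the grasp point (between the pads) lies 8 mm behind it (ctrl.nose_length is the distance from the TCP to the fingertips, in m); z points along the fingers, y is the direction in which the jaws open and shut (so a half turn about z gives the same grasp; the last joint's range is limited). The gripper opens to 87 mm and grips with 3 to 60 N. Pads are 19 mm wide; open, the fingers measure 117 mm over their backs; the gripper's body (75 mm by 190 mm) begins 51 mm behind the grasp point.
Start: joints at [-1.349, 0.333, 0.04, 1.465, -0.013, 1.343, -0.059], TCP at [0.205, 0.617, 0.234] pointing down, gripper open.
Joint ranges: [-2.58, 2.58], [-0.38, 2.09], [-1.3, 1.39], [0.25, 2.4], [-1.5, 4.64], [0.08, 2.09], [-2.65, 2.65]. Speed limits (rad/s): [2.22, 2.22, 2.79, 2.79, 3.14, 3.14, 3.14].

INTERFACE

Orientations are given as [roll, pitch, yaw] about the fixed x, y, z axes, in that order (R = Rz(yaw) Ry(pitch) Rx(roll)).
In Python, from workcell import ctrl, get_image, ticket gives the robot as it stands.
- The arm moves only by the tool jog_arm, never from a script. Its argument "targets" is a list of rows, each a list of 3 entries, a list of its own where there are three numbers: the turn, a rotation vector about the tool's x, y, z in degrees, then the shift along the tool's x, y, z in m, then the finger opening in m, from 0 to 0.087. In form: [[[rx, ry, rz], [tx, ty, tz], jaw], ...]. A call has 1 to 8 rows; each row shifts and turns the pose as measured when the row begins, along the tool's axes as they then stand; what a row does not reach is not made up. A row lasts 1/10 s, in which the tool goes at most 50 mm and 8.59 degrees, less where a joint would pass 70% of its speed; a pose out of reach is approached as far as the arm can. A call is refused whole if a number of a shift passes 0.05 or a number of a turn 8.59, either way. A call with a gripper value outside its range is refused whole. The fingers move at their own pace and stop on an object; "force" is the grip in N (left out, the last holds). Time passes only in rows, so rows that do not move let the fingers close. It gives the time, the measured TCP pose, the force and the opening at its end, in the units of the state.
- ctrl.read_state(): the state, without advancing time (a new reading comes with each control period).
- get_image(name): name is "scene" or "top"; returns a dict with "pixels" (420x560x3 uint8, red, green, blue), "fx", "fy", "cx", "cy" (pixels), "k1" (the pictures are not rectified: a ray, as slopes to the right and down, at radius r is drawn at 1 + k1 r^2 times it, then the intrinsics apply), "world_from_camera" (4x4, takes a point from camera to world coordinates). Camera axes: x right, y down, z forward; pixel columns grow to the right and rows downward; lengths in m; the calibration is good to about 2 mm. A picture is of the moment at which its call begins. There is no depth.
- ticket.job_done(): hands the job in, once; it reports no verdict.
The state is a dict: "time": time; "joint_positions": joint angles; "qvel": joint speeds; "effort": joint torques, N m; "tool_pos": TCP position; "eef_rot": TCP orientation; "wrist_force": force on the tool from outside, world axes, zero at the start; "wrist_torque": the same for the moment, N m; "gripper_width": opening from 0.0 (shut) to 1.0 (fully open).
Only numpy, scipy, OpenCV 4.12 (cv2) and the standard library are available. Lean on these libraries where they do the work, as an engineer would, in place of code of your own. Each camera call takes 0.05 s, during which the arm holds its last target.

## Working session

There is one attempt and no reset: what is moved stays moved. The work goes in short steps, Python scripts to look and compute and a tool call to move; the robot and the scene stay as the last step left them, time stands still between calls to the robot, and variables do not carry over. Pictures are saved under pics/ and viewed, and the job is handed in when it is done.

Besides the shell and the picture viewer there is one more tool, called after ">>>" as name(argument=value, ...), one argument or row to a line, values as JSON. jog_arm: Moves the arm, as the interface text tells. Its arguments: {"type":"object","properties":{"targets":{"type":"array"},"force":{"type":"number"}},"required":["targets"]}

```bash
mkdir -p pics; ls
cat > h.py <<'E'
import numpy as np, cv2
from workcell import ctrl,get_image,ticket
def snap(n,tag):
    im=get_image(n); cv2.imwrite(f'pics/{tag}.png',im['pixels'][:,:,::-1]); np.save(f'pics/{tag}.npy',im,allow_pickle=True); return im
def load(tag): return np.load(f'pics/{tag}.npy',allow_pickle=True).item()
def ray(im,u,v):
    K=np.array([[im['fx'],0,im['cx']],[0,im['fy'],im['cy']],[0,0,1.]])
    p=cv2.undistortPoints(np.array([[[u,v]]],float),K,np.array([im['k1'],0,0,0.]))[0,0]
    T=np.array(im['world_from_camera']); return T[:3,3],T[:3,:3]@np.array([p[0],p[1],1])
def onz(im,u,v,z):
    o,d=ray(im,u,v); return o+d*(z-o[2])/d[2]
def proj(im,P):
    K=np.array([[im['fx'],0,im['cx']],[0,im['fy'],im['cy']],[0,0,1.]])
    W=np.linalg.inv(np.array(im['world_from_camera'])); r,_=cv2.Rodrigues(W[:3,:3])
    return cv2.projectPoints(np.array([P],float),r,W[:3,3],K,np.array([im['k1'],0,0,0.]))[0][0,0]
def tri(a,ua,b,ub):
    o1,d1=ray(a,*ua);o2,d2=ray(b,*ub)
    A=np.c_[d1,-d2];s=np.linalg.lstsq(A,o2-o1,rcond=None)[0]
    p,q=o1+d1*s[0],o2+d2*s[1]; return (p+q)/2,np.linalg.norm(p-q)
E
python3 - <<'E'
from h import *
for n in('scene','top'):
    im=snap(n,n+'0'); print({k:v for k,v in im.items() if k!='pixels'})
print(ctrl.read_state())
E
```

```text
pics
{'fx': 430.518086359583, 'fy': 430.518086359583, 'cx': 278.1183228948822, 'cy': 208.03934461542687, 'k1': 0.04084968221313171, 'world_from_camera': array([[-0.84665861,  0.42388301, -0.32170233,  0.78208118],
       [ 0.53205523,  0.68488   , -0.49785201,  0.59148228],
       [ 0.00929648, -0.5926741 , -0.80538872,  0.92704918],
       [ 0.        ,  0.        ,  0.        ,  1.        ]])}
{'fx': 487.2663732280722, 'fy': 487.2663732280722, 'cx': 276.9395700507578, 'cy': 203.64592308739816, 'k1': -0.11934272627249487, 'world_from_camera': array([[ 0.04329465, -0.97686418,  0.20943242,  0.14501862],
       [-0.9990586 , -0.04290667,  0.0063978 ,  0.08097398],
       [ 0.00273626, -0.20951225, -0.97780219,  1.61865498],
       [ 0.        ,  0.        ,  0.        ,  1.        ]])}
{'time': 0.1, 'joint_positions': array([-1.34917704,  0.33385789,  0.03988107,  1.46616699, -0.0133914 ,
        1.34329313, -0.0585134 ]), 'qvel': array([ 5.99003183e-04, -2.25870633e-03,  4.44635446e-04, -1.34375110e-03,
       -1.49152355e-03,  7.06630459e-04,  2.83043617e-07]), 'effort': array([ 4.31488021e-03, -6.57808328e+01,  1.33976318e+00, -4.04702175e+01,
       -5.98055078e-02,  4.10152611e-02,  6.42303098e-05]), 'tool_pos': array([0.20487808, 0.61644587, 0.23274465]), 'eef_rot': array([-3.14013727e+00,  1.08948449e-04,  2.82073926e+00]), 'wrist_force': array([ 0.26099103,  0.0497501 , -0.21480776]), 'wrist_torque': array([-0.03152571, -0.0323262 ,  0.00859618]), 'gripper_width': 1.0002745673785869}
```

View pics/scene0.png

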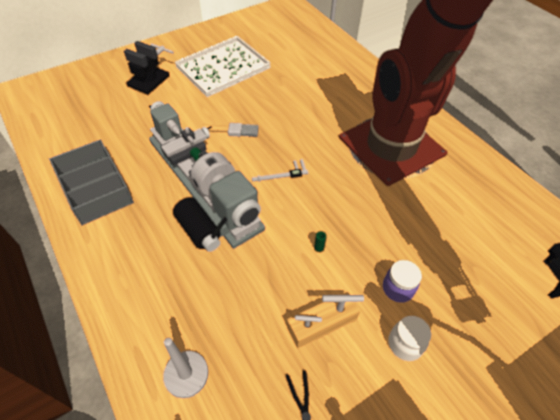

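View pics/top0.png

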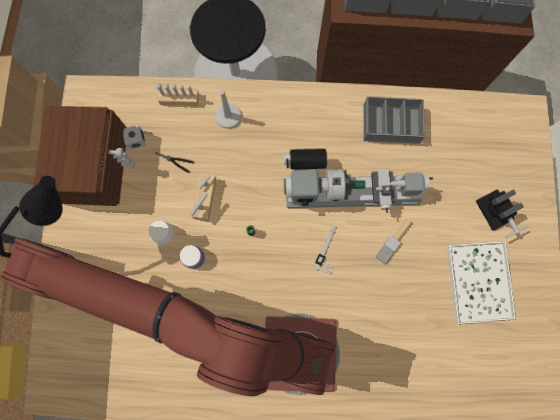

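The scene view shows the large key's bar near (343,299) and the small one's near (308,320), with the chuck at about (212,172). In the top view the large key is at about (199,203) and the chuck at about (337,185). I'll zoom in on these.

Run:
```python
from h import *
def crop(tag,x,y,w,h,s):
    c=load(tag)['pixels'][y:y+h,x:x+w,::-1]; return cv2.resize(c,None,fx=s,fy=s,interpolation=cv2.INTER_CUBIC)
cv2.imwrite('pics/a.png',crop('scene0',280,280,100,70,8))
cv2.imwrite('pics/b.png',crop('scene0',170,130,100,70,8))
a=crop('top0',180,165,50,60,8);b=crop('top0',310,160,50,60,8)
cv2.imwrite('pics/c.png',np.hstack([a,b]))
```

```text
(no output)
```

View pics/a.png

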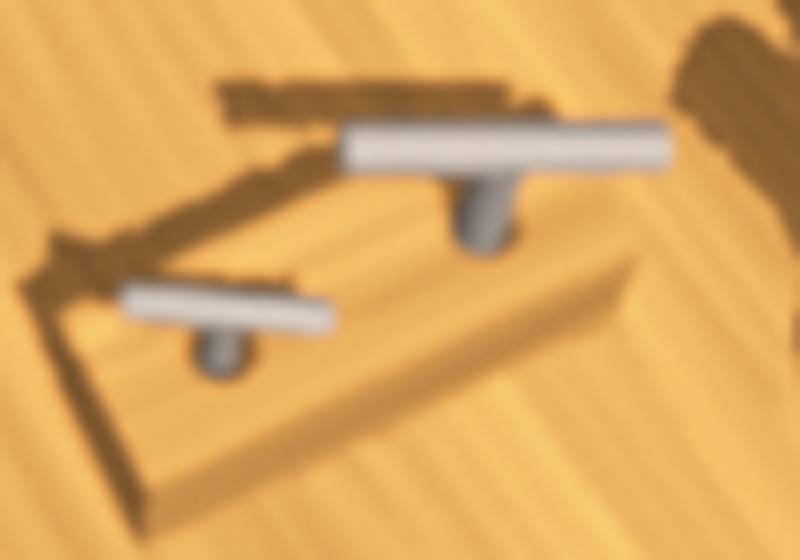

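View pics/b.png

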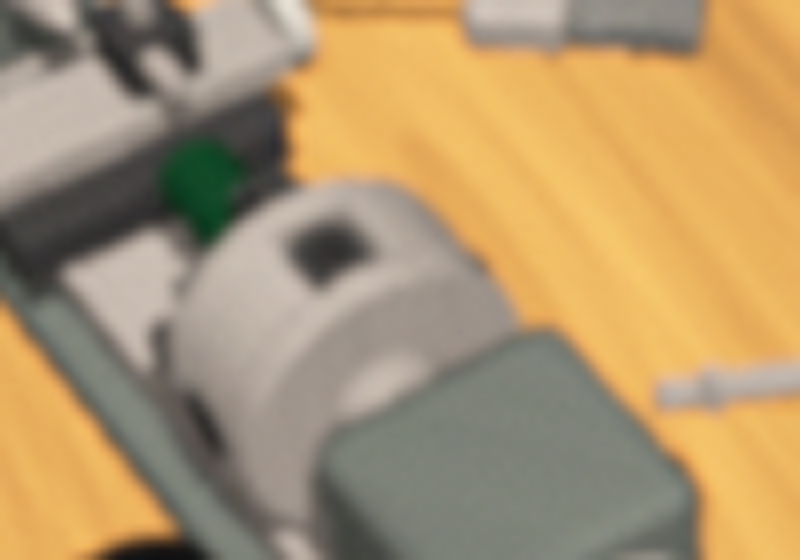

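View pics/c.png

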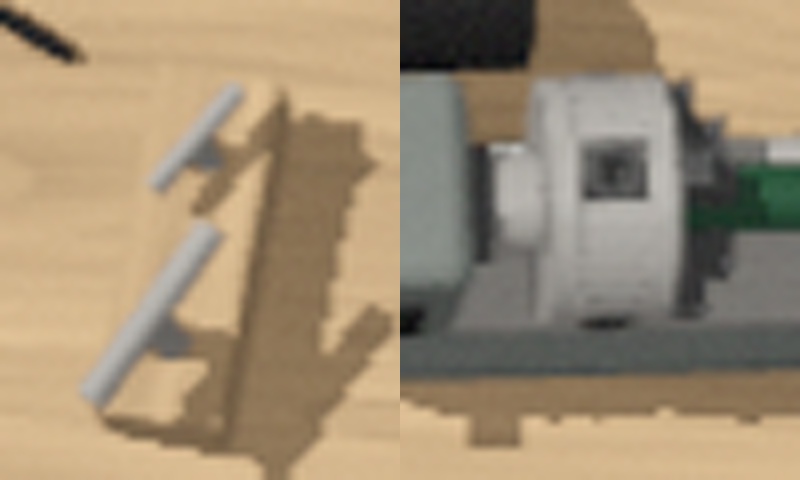

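Run:
```python
from h import *
s=load('scene0');t=load('top0')
f=lambda x0,y0,c:((c[0]+.5)/8-.5+x0,(c[1]+.5)/8-.5+y0)
S=[f(280,280,c) for c in((340,147),(673,147))];T=[f(180,165,c) for c in((210,226),(92,394))]
# sides: rack x
for i in(0,1):
  for j in (0,1):
    print('tri',i,j,tri(s,S[i],t,T[j]))
E1=[onz(s,*p,0.095) for p in S];E2=[onz(t,*p,0.095) for p in T]
print('bar scene',E1,np.mean(E1,0));print('bar top',E2,np.mean(E2,0))
a=f(170,130,(330,250));b=f(310,160,(215,170))
print('socket tri',tri(s,a,t,b))
for z in(.156,.158,.160):print(z,onz(s,*a,z),onz(t,*b,z))
# rack corners top z=.048 (scene)
for c in((60,325),(150,490),(635,258)): print('rack top corner',onz(s,*f(280,280,c),.048))
# shaft entry
print('shaft entry',onz(s,*f(280,280,(484,245)),.048), 'small',onz(s,*f(280,280,(222,370)),.048))
```

```text
tri 0 0 (array([0.49629237, 0.32157108, 0.09625542]), np.float64(0.0011668448268193458))
tri 0 1 (array([0.45850088, 0.34056308, 0.06670953]), np.float64(0.0783110805802546))
tri 1 0 (array([0.4644315 , 0.3469999 , 0.14341136]), np.float64(0.07912717522521578))
tri 1 1 (array([0.42427417, 0.36543191, 0.09662186]), np.float64(0.005381548795668744))
bar scene [array([0.49549093, 0.32161613, 0.095     ]), array([0.42193047, 0.36712991, 0.095     ])] [0.4587107  0.34437302 0.095     ]
bar top [array([0.49696058, 0.32132459, 0.095     ]), array([0.42614903, 0.36354868, 0.095     ])] [0.46155481 0.34243663 0.095     ]
socket tri (array([ 0.53783015, -0.09033818,  0.15682828]), np.float64(0.002113238317265645))
0.156 [ 0.53685243 -0.09019611  0.156     ] [ 0.53893778 -0.09108776  0.156     ]
0.158 [ 0.53748852 -0.08842793  0.158     ] [ 0.53839915 -0.09085248  0.158     ]
0.16 [ 0.53812461 -0.08665974  0.16      ] [ 0.53786051 -0.09061721  0.16      ]
rack top corner [0.57208899 0.30836866 0.048     ]
rack top corner [0.57630839 0.35760472 0.048     ]
rack top corner [0.43058663 0.37414285 0.048     ]
shaft entry [0.46287188 0.34985801 0.048     ] small [0.54253171 0.34121009 0.048     ]
```

```bash
cat >> h.py <<'E'
from scipy.spatial.transform import Rotation as Rn
def st():
    s=ctrl.read_state();e=np.degrees(s['eef_rot'])
    print('t',round(s['time'],2),'p',s['tool_pos'].round(4),'rpy',e.round(2),'F',s['wrist_force'].round(2),'M',s['wrist_torque'].round(3),'w',round(s['gripper_width']*87,1),'q',s['joint_positions'].round(2));return s
def plan(xyz,yaw,n):
    s=st();R=Rn.from_euler('xyz',s['eef_rot']);p=s['tool_pos']
    G=Rn.from_euler('xyz',[180,0,yaw],degrees=True)
    rv=(R.inv()*G).as_rotvec()
    st_=(np.array(xyz)-p)/n
    for i in range(n):
        Ri=R*Rn.from_rotvec(rv*i/n)
        print('[[%.2f,%.2f,%.2f],[%.4f,%.4f,%.4f]]'%(*np.degrees(rv/n),*Ri.inv().apply(st_)))
E
python3 -c "
from h import *
plan([.460,.344,.15],148.8,8)"
```

```text
t 0.1 p [0.2049 0.6164 0.2327] rpy [-1.7992e+02  1.0000e-02  1.6162e+02] F [ 0.26  0.05 -0.21] M [-0.032 -0.032  0.009] w 87.0 q [-1.35  0.33  0.04  1.47 -0.01  1.34 -0.06]
[[-0.01,0.00,1.60],[-0.0410,-0.0222,0.0104]]
[[-0.01,0.00,1.60],[-0.0416,-0.0211,0.0104]]
[[-0.01,0.00,1.60],[-0.0422,-0.0199,0.0104]]
[[-0.01,0.00,1.60],[-0.0427,-0.0187,0.0104]]
[[-0.01,0.00,1.60],[-0.0432,-0.0175,0.0104]]
[[-0.01,0.00,1.60],[-0.0437,-0.0163,0.0104]]
[[-0.01,0.00,1.60],[-0.0441,-0.0151,0.0104]]
[[-0.01,0.00,1.60],[-0.0445,-0.0139,0.0103]]
```

>>> jog_arm(
  targets=[
    [[0,0,1.6],[-0.041,-0.022,0.01],0.06],
    [[0,0,1.6],[-0.042,-0.021,0.01],0.06],
    [[0,0,1.6],[-0.042,-0.02,0.01],0.06],
    [[0,0,1.6],[-0.043,-0.019,0.01],0.06],
    [[0,0,1.6],[-0.043,-0.0175,0.01],0.06],
    [[0,0,1.6],[-0.044,-0.016,0.01],0.06],
    [[0,0,1.6],[-0.044,-0.015,0.01],0.06],
    [[0,0,1.6],[-0.0445,-0.014,0.01],0.06],
  ],
  force=20,
)

```text
time: 0.9
tool_pos: [0.461, 0.3404, 0.1471]
eef_rot: [-3.139, -0.004, 2.604]
wrist_force: [0.9, 1.5, 0.1]
gripper_width: 0.691
```

```bash
python3 -c "
from h import *
plan([.460,.344,.13],148.8,3)"
```

```text
t 0.9 p [0.461  0.3404 0.1471] rpy [-179.84   -0.23  149.21] F [0.9  1.53 0.15] M [0.054 0.009 0.018] w 60.1 q [-0.94  0.24  0.26  1.77 -0.07  1.14  0.38]
[[-0.05,-0.08,0.14],[0.0009,0.0009,0.0057]]
[[-0.05,-0.08,0.14],[0.0009,0.0009,0.0057]]
[[-0.05,-0.08,0.14],[0.0009,0.0008,0.0057]]
```

>>> jog_arm(
  targets=[
    [[0,0,0.4],[0.0025,0.0025,0.02],0.06],
    [[0,-0.2,0],[0,0,0.02],0.06],
    [[0,0,0],[0,0,0.02],0.06],
    [[0,0,0],[0,0,0],0.06],
  ],
)

```text
time: 1.3
tool_pos: [0.466, 0.3333, 0.0833]
eef_rot: [-3.135, 0.003, 2.581]
wrist_force: [-0.6, -1.0, 0.4]
gripper_width: 0.689
```

Run:
```python
from h import *
st()
a=snap('scene','s1');b=snap('top','t1')
c=cv2.resize(a['pixels'][265:350,280:390,::-1],None,fx=7,fy=7,interpolation=cv2.INTER_CUBIC);cv2.imwrite('pics/d.png',c)
```

```text
t 1.3 p [0.466  0.3333 0.0833] rpy [-1.7961e+02  1.6000e-01  1.4787e+02] F [-0.58 -1.04  0.4 ] M [-0.002 -0.011  0.002] w 59.9 q [-0.92  0.31  0.26  1.83 -0.09  1.01  0.38]
```

View pics/d.png

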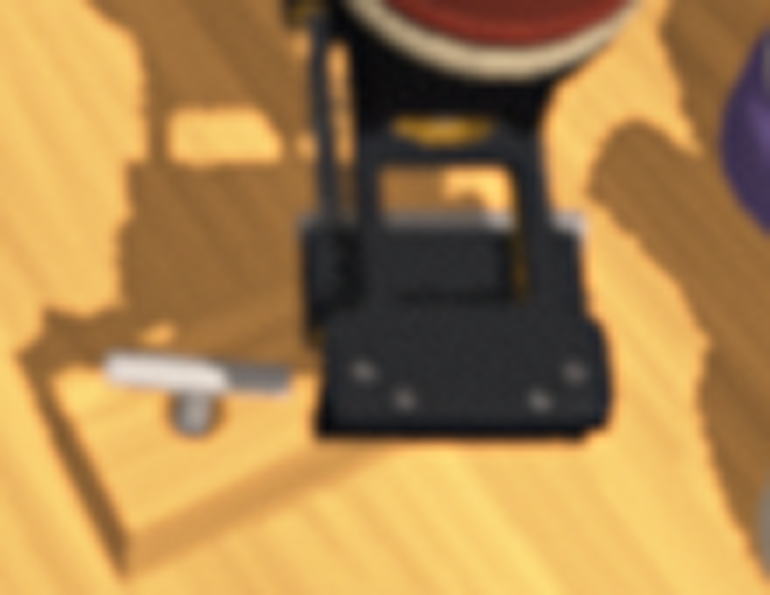

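The open fingers straddle the large key's bar, which shows at about (352,296); the small key hasn't been touched. The TCP coasted about 10 mm past the target, so I'll correct that before closing.

Run:
```python
from h import *
plan([.460,.3437,.087],148.8,2)
```

```text
t 1.4 p [0.4673 0.3345 0.0861] rpy [-179.83    0.22  147.89] F [-0.24  0.6   0.41] M [ 0.016 -0.048 -0.007] w 59.9 q [-0.92  0.31  0.26  1.83 -0.09  1.01  0.38]
[[-0.08,0.11,-0.46],[0.0055,0.0019,-0.0005]]
[[-0.08,0.11,-0.46],[0.0055,0.0020,-0.0005]]
```

>>> jog_arm(
  targets=[
    [[-0.1,0.1,-0.5],[0.0055,0.002,-0.0005],0.06],
    [[0,0.1,-0.5],[0.005,0.002,0],0.06],
    [[0,0,0],[0,0,0],0.06],
    [[0,0,0],[0,0,0],0.06],
  ],
)

```text
time: 1.8
tool_pos: [0.4607, 0.3467, 0.0904]
eef_rot: [3.137, 0.001, 2.602]
wrist_force: [0.5, 0.2, 1.1]
gripper_width: 0.689
```

Run:
```python
from h import *
plan([.460,.3437,.087],148.8,1)
```

```text
t 1.8 p [0.4607 0.3467 0.0904] rpy [1.7976e+02 5.0000e-02 1.4909e+02] F [0.48 0.22 1.13] M [-0.077 -0.011 -0.001] w 59.9 q [-0.93  0.3   0.25  1.83 -0.09  1.02  0.38]
[[0.24,0.04,0.29],[-0.0010,-0.0030,0.0033]]
```

>>> jog_arm(
  targets=[
    [[0.2,0,0.2],[-0.001,-0.003,0.003],0.06],
    [[0,0,0],[0,0,0],0.06],
    [[0,0,0],[0,0,0],0.06],
  ],
)

```text
time: 2.1
tool_pos: [0.4602, 0.3436, 0.0877]
eef_rot: [3.14, 0.001, 2.598]
wrist_force: [0.7, -0.7, 0.5]
gripper_width: 0.694
```

Run:
```python
from h import *
plan([.460,.3437,.087],148.8,1)
```

```text
t 2.1 p [0.4602 0.3436 0.0877] rpy [1.7993e+02 6.0000e-02 1.4888e+02] F [ 0.66 -0.74  0.53] M [-0.012 -0.009  0.025] w 60.3 q [-0.93  0.3   0.25  1.83 -0.09  1.01  0.38]
[[0.07,0.06,0.08],[0.0002,-0.0000,0.0007]]
```

>>> jog_arm(
  targets=[
    [[0,0,0],[0,0,0.0005],0.02],
    [[0,0,0],[0,0,0],0.01],
    [[0,0,0],[0,0,0],0.01],
    [[0,0,0],[0,0,0],0.01],
    [[0,0,0],[0,0,0],0.01],
    [[0,0,0],[0,0,0],0.01],
  ],
  force=55,
)

```text
time: 2.7
tool_pos: [0.4603, 0.3432, 0.087]
eef_rot: [3.141, 0.001, 2.598]
wrist_force: [0.4, -0.1, 0.1]
gripper_width: 0.229
```

Run:
```python
from h import *
plan([.460,.3437,.087],148.8,1)
```

```text
t 2.7 p [0.4603 0.3432 0.087 ] rpy [1.7995e+02 6.0000e-02 1.4885e+02] F [ 0.41 -0.13  0.09] M [ 0.054  0.008 -0.012] w 19.9 q [-0.93  0.31  0.25  1.83 -0.09  1.01  0.38]
[[0.05,0.06,0.05],[0.0005,0.0003,-0.0000]]
```

>>> jog_arm(
  targets=[
    [[0,0,0],[0,0,0],0.01],
    [[0,0,0],[0,0,0],0.01],
    [[0,0,0],[0,0,0],0.01],
  ],
)

```text
time: 3.0
tool_pos: [0.4603, 0.3432, 0.087]
eef_rot: [3.141, 0.001, 2.598]
wrist_force: [-0.8, -0.8, 0.1]
gripper_width: 0.149
```

Run:
```python
from h import *
plan([.460,.3437,.087],148.8,1)
```

```text
t 3.0 p [0.4603 0.3432 0.087 ] rpy [1.7995e+02 6.0000e-02 1.4885e+02] F [-0.81 -0.81  0.14] M [ 0.004 -0.024  0.043] w 13.0 q [-0.93  0.31  0.25  1.83 -0.09  1.01  0.38]
[[0.05,0.06,0.05],[0.0005,0.0003,-0.0000]]
```

>>> jog_arm(
  targets=[
    [[0,0,0],[0,0,-0.015],0.01],
    [[0,0,0],[0,0,-0.025],0.01],
    [[0,0,0],[0,0,-0.03],0.01],
    [[0,0,0],[0,0,-0.035],0.01],
    [[0,0,0],[0,0,-0.035],0.01],
    [[0,0,0],[0,0,-0.02],0.01],
    [[0,0,0],[0,0,0],0.01],
    [[0,0,0],[0,0,0],0.01],
  ],
)

```text
time: 3.8
tool_pos: [0.4596, 0.3419, 0.2585]
eef_rot: [3.14, 0.002, 2.597]
wrist_force: [-0.0, 0.1, -1.2]
gripper_width: 0.147
```

Run:
```python
from h import *
plan([.538,-.090,.27],110,12)
a=snap('scene','s2');b=snap('top','t2')
p=ctrl.read_state()['tool_pos']; print(p)
for nm,i in(('bar',[p[0],p[1],p[2]+.008]),('end',[p[0],p[1],p[2]-.077])):
    print(nm,proj(a,i),proj(b,i))
e=proj(a,[p[0],p[1],p[2]-.03]).astype(int);x,y=e[0]-45,e[1]-40
cv2.imwrite('pics/e.png',cv2.resize(a['pixels'][y:y+85,x:x+90,::-1],None,fx=7,fy=7,interpolation=cv2.INTER_CUBIC));print(x,y)
```

```text
t 3.8 p [0.4596 0.3419 0.2585] rpy [1.7991e+02 1.1000e-01 1.4878e+02] F [-0.04  0.13 -1.16] M [0.026 0.044 0.003] w 12.8 q [-0.95  0.16  0.27  1.64 -0.04  1.35  0.35]
[[0.01,0.01,3.23],[-0.0242,-0.0274,-0.0010]]
[[0.01,0.01,3.23],[-0.0257,-0.0260,-0.0010]]
[[0.01,0.01,3.23],[-0.0272,-0.0245,-0.0010]]
[[0.01,0.01,3.23],[-0.0285,-0.0229,-0.0010]]
[[0.01,0.01,3.23],[-0.0298,-0.0213,-0.0010]]
[[0.01,0.01,3.23],[-0.0309,-0.0196,-0.0010]]
[[0.01,0.01,3.23],[-0.0320,-0.0178,-0.0010]]
[[0.01,0.01,3.23],[-0.0329,-0.0160,-0.0010]]
[[0.01,0.01,3.23],[-0.0338,-0.0141,-0.0010]]
[[0.01,0.01,3.23],[-0.0345,-0.0122,-0.0010]]
[[0.01,0.01,3.23],[-0.0351,-0.0102,-0.0010]]
[[0.01,0.01,3.23],[-0.0356,-0.0082,-0.0010]]
[0.45947232 0.34167342 0.25760984]
bar [354.11742671 255.75500555] [189.49222713 191.47000933]
end [347.45807219 278.03954939] [194.30803886 198.01922367]
305 226
```

View pics/e.png

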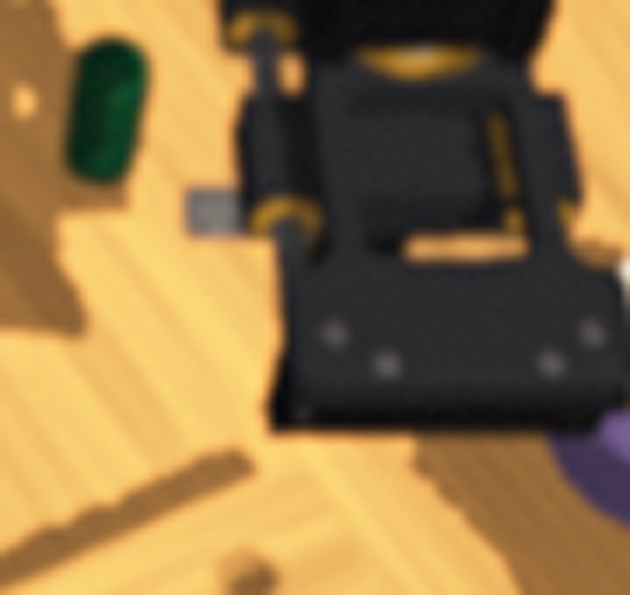

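The key is clear of the rack and held in the gripper, with the bar end at about (335,256). I'll carry it to the chuck with yaw near 60° so the scene camera can see the shaft.

Run:
```python
from h import *
plan([.538,-.090,.275],60,14)
```

```text
t 3.9 p [0.4595 0.3417 0.2576] rpy [1.7998e+02 1.0000e-01 1.4878e+02] F [ 0.56 -0.94 -0.67] M [-0.018  0.088 -0.009] w 12.8 q [-0.95  0.16  0.27  1.64 -0.04  1.35  0.35]
[[0.01,0.00,6.34],[-0.0208,-0.0235,-0.0012]]
[[0.01,0.00,6.34],[-0.0232,-0.0210,-0.0012]]
[[0.01,0.00,6.34],[-0.0254,-0.0183,-0.0012]]
[[0.01,0.00,6.34],[-0.0273,-0.0154,-0.0012]]
[[0.01,0.00,6.34],[-0.0288,-0.0123,-0.0012]]
[[0.01,0.00,6.34],[-0.0300,-0.0090,-0.0012]]
[[0.01,0.00,6.34],[-0.0308,-0.0057,-0.0012]]
[[0.01,0.00,6.34],[-0.0313,-0.0022,-0.0012]]
[[0.01,0.00,6.34],[-0.0313,0.0012,-0.0012]]
[[0.01,0.00,6.34],[-0.0310,0.0047,-0.0012]]
[[0.01,0.00,6.34],[-0.0303,0.0081,-0.0012]]
[[0.01,0.00,6.34],[-0.0292,0.0114,-0.0012]]
[[0.01,0.00,6.34],[-0.0278,0.0145,-0.0012]]
[[0.01,0.00,6.34],[-0.0260,0.0175,-0.0012]]
```

>>> jog_arm(
  targets=[
    [[0,0,6.3],[-0.021,-0.0235,-0.002],0.01],
    [[0,0,6.3],[-0.023,-0.021,-0.002],0.01],
    [[0,0,6.3],[-0.0255,-0.018,-0.002],0.01],
    [[0,0,6.3],[-0.027,-0.0155,-0.001],0.01],
    [[0,0,6.3],[-0.029,-0.0125,-0.001],0.01],
    [[0,0,6.3],[-0.03,-0.009,-0.001],0.01],
    [[0,0,6.3],[-0.031,-0.0055,-0.001],0.01],
    [[0,0,6.3],[-0.031,-0.002,-0.001],0.01],
  ],
)

```text
time: 4.7
tool_pos: [0.4974, 0.0892, 0.2573]
eef_rot: [-3.125, 0.009, 1.694]
wrist_force: [0.7, -1.2, -1.3]
gripper_width: 0.15
```

Run:
```python
from h import *
plan([.538,-.090,.275],60,7)
```

```text
t 4.7 p [0.4974 0.0892 0.2573] rpy [-179.04    0.51   97.06] F [ 0.66 -1.23 -1.26] M [-0.091 -0.017 -0.008] w 13.0 q [-0.75  0.02  0.5   1.78 -0.    1.36 -0.13]
[[-0.11,0.12,5.29],[-0.0261,0.0026,-0.0023]]
[[-0.11,0.12,5.29],[-0.0258,0.0050,-0.0024]]
[[-0.11,0.12,5.29],[-0.0252,0.0073,-0.0024]]
[[-0.11,0.12,5.29],[-0.0244,0.0096,-0.0025]]
[[-0.11,0.12,5.29],[-0.0234,0.0119,-0.0025]]
[[-0.11,0.12,5.29],[-0.0222,0.0140,-0.0025]]
[[-0.11,0.12,5.29],[-0.0208,0.0160,-0.0025]]
```

>>> jog_arm(
  targets=[
    [[-0.1,0.1,5.3],[-0.026,0.0025,-0.0035],0.01],
    [[-0.1,0.1,5.3],[-0.026,0.005,-0.003],0.01],
    [[-0.1,0.1,5.3],[-0.025,0.007,-0.003],0.01],
    [[-0.1,0.1,5.3],[-0.0245,0.0095,-0.0025],0.01],
    [[-0.1,0.1,5.3],[-0.0235,0.012,-0.0025],0.01],
    [[-0.1,0.1,5.3],[-0.022,0.014,-0.0025],0.01],
    [[-0.1,0,3],[-0.012,0.009,-0.001],0.01],
    [[0,0,0],[0,0,0],0.01],
  ],
)

```text
time: 5.5
tool_pos: [0.5281, -0.0915, 0.2667]
eef_rot: [-3.13, 0.017, 1.051]
wrist_force: [-1.2, 0.6, -0.8]
gripper_width: 0.15
```

Run:
```python
from h import *
plan([.538,-.090,.265],60,2)
```

```text
t 5.5 p [ 0.5281 -0.0915  0.2667] rpy [-179.35    0.95   60.22] F [-1.17  0.64 -0.75] M [-0.028  0.092 -0.048] w 13.0 q [-0.56  0.1   0.69  1.71 -0.05  1.38 -0.37]
[[-0.33,0.47,0.11],[0.0032,0.0039,0.0008]]
[[-0.33,0.47,0.11],[0.0032,0.0039,0.0008]]
```

>>> jog_arm(
  targets=[
    [[-0.3,0.5,0.1],[0.003,0.004,0.001],0.01],
    [[-0.3,0.5,0.1],[0.003,0.004,0.001],0.01],
    [[0,0,0],[0,0,0],0.01],
    [[0,0,0],[0,0,0],0.01],
  ],
)

```text
time: 5.9
tool_pos: [0.5383, -0.0855, 0.2625]
eef_rot: [-3.138, -0.002, 1.057]
wrist_force: [0.5, -0.1, -1.5]
gripper_width: 0.147
```

Run:
```python
from h import *
plan([.538,-.090,.255],60,2)
a=snap('scene','s3');b=snap('top','t3')
p=ctrl.read_state()['tool_pos']; print(p)
for nm,i in(('bar',[p[0],p[1],p[2]+.008]),('end',[p[0],p[1],p[2]-.077])):
    print(nm,proj(a,i),proj(b,i))
x,y=175,105
cv2.imwrite('pics/f.png',cv2.resize(a['pixels'][y:y+75,x:x+90,::-1],None,fx=8,fy=8,interpolation=cv2.INTER_CUBIC))
x,y=305,150
cv2.imwrite('pics/g.png',cv2.resize(b['pixels'][y:y+60,x:x+70,::-1],None,fx=8,fy=8,interpolation=cv2.INTER_CUBIC))
```

```text
t 5.9 p [ 0.5383 -0.0855  0.2625] rpy [-1.7981e+02 -1.1000e-01  6.0560e+01] F [ 0.46 -0.08 -1.45] M [-0.101  0.073 -0.012] w 12.8 q [-0.55  0.11  0.69  1.71 -0.07  1.35 -0.36]
[[-0.10,-0.06,0.28],[-0.0021,0.0010,0.0038]]
[[-0.10,-0.06,0.28],[-0.0020,0.0010,0.0038]]
[ 0.53830146 -0.08562905  0.26264569]
bar [204.98814808 126.64543524] [339.38314114 170.7852153 ]
end [209.65983308 153.67305384] [335.83235111 178.45482981]
```

View pics/f.png

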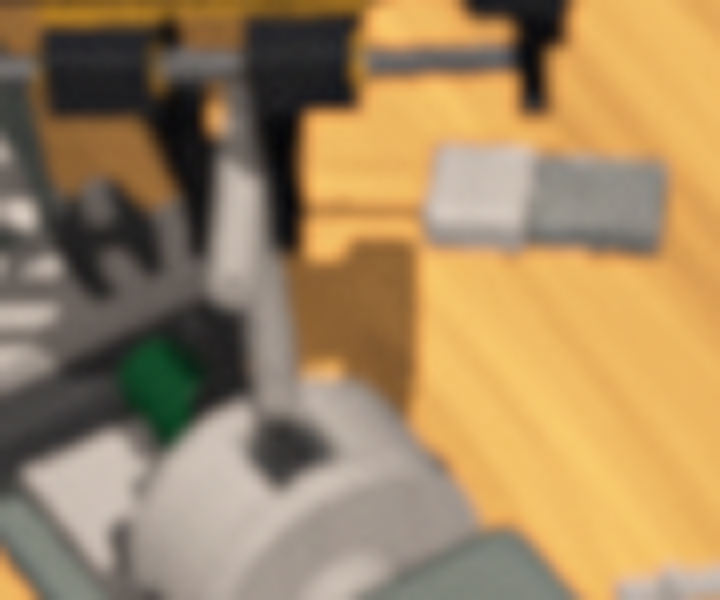

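View pics/g.png

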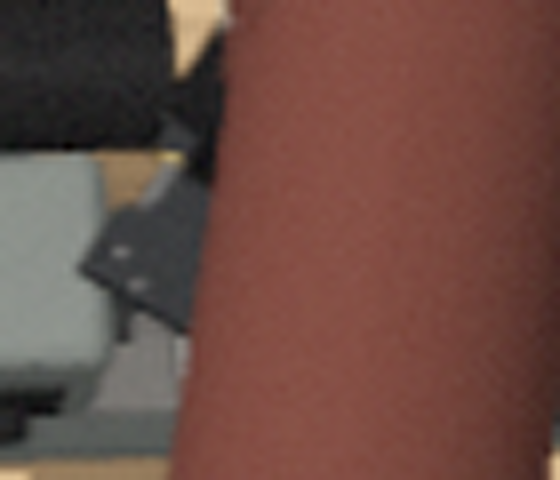

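The tip (about (209,157)) is hanging just above and behind the well at (211,160), and the key is close to upright. Next I'll line up over the socket and lower it.

>>> jog_arm(
  targets=[
    [[-0.1,-0.1,0.3],[-0.003,0.0015,0.007],0.01],
    [[-0.1,0,0.2],[-0.002,0.001,0.006],0.01],
    [[0,0,0],[0,0,0.004],0.01],
    [[0,0,0],[0,0,0],0.01],
    [[0,0,0],[0,0,0],0.01],
  ],
)

```text
time: 6.5
tool_pos: [0.5375, -0.0914, 0.2438]
eef_rot: [-3.142, 0.0, 1.048]
wrist_force: [-0.2, -0.1, -0.9]
gripper_width: 0.152
```

Run:
```python
from h import *
plan([.538,-.0905,.240],60,1)
```

```text
t 6.5 p [ 0.5375 -0.0914  0.2438] rpy [-180.      0.     60.04] F [-0.22 -0.06 -0.92] M [-0.063  0.114  0.029] w 13.2 q [-0.55  0.12  0.7   1.74 -0.08  1.31 -0.36]
[[-0.00,0.00,0.04],[0.0010,-0.0000,0.0038]]
```

>>> jog_arm(
  targets=[
    [[0,0,0],[0.001,0,0.003],0.01],
    [[0,0,0],[0,0,0.002],0.01],
    [[0,0,0],[0,0,0],0.01],
  ],
)

```text
time: 6.8
tool_pos: [0.5383, -0.0904, 0.2386]
eef_rot: [3.141, -0.0, 1.048]
wrist_force: [-0.6, 0.4, -1.7]
gripper_width: 0.15
```

Run:
```python
from h import *
plan([.538,-.0905,.236],60,1)
a=snap('scene','s4')
x,y=175,105
cv2.imwrite('pics/f4.png',cv2.resize(a['pixels'][y:y+75,x:x+90,::-1],None,fx=8,fy=8,interpolation=cv2.INTER_CUBIC))
```

```text
t 6.8 p [ 0.5383 -0.0904  0.2386] rpy [ 1.7998e+02 -2.0000e-02  6.0040e+01] F [-0.6   0.37 -1.73] M [-0.12   0.098  0.022] w 13.0 q [-0.55  0.13  0.7   1.74 -0.08  1.3  -0.36]
[[0.02,-0.02,0.04],[-0.0002,-0.0002,0.0026]]
```

View pics/f4.png

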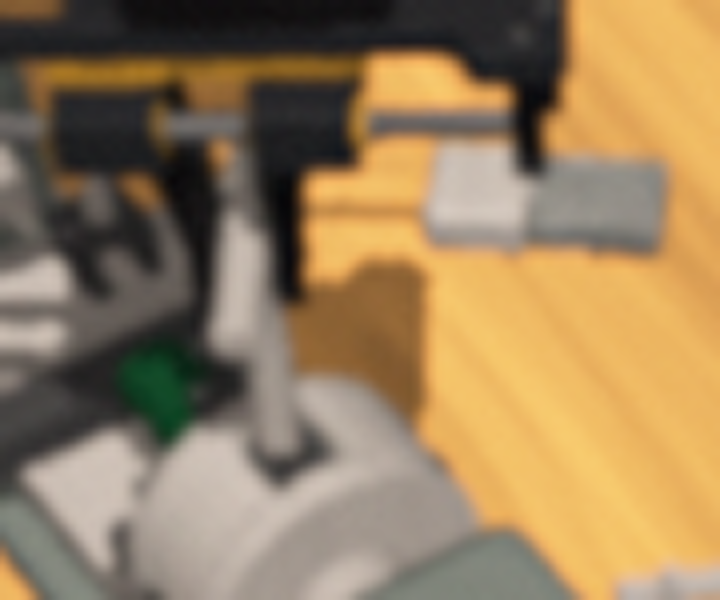

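Run:
```python
from h import *
a=load('s4')
p=np.array([.5383,-.0904,.2386])
z8=lambda q:((q-np.array([175,105])+.5)*8-.5).round(0)
for h in(.0085,-.02,-.05,-.077): print(h,z8(proj(a,p+[0,0,h])))
b=np.array([.5378,-.0904])
for z in(.156,.16): print(z,z8(proj(a,[*b,z])))
# ring of well rim on cylinder for candidate centre; and 11mm square-ish
th=np.linspace(0,2*np.pi,9)[:-1]
for c in((.5378,-.0904),(.5365,-.089),(.537,-.0885)):
    q=[z8(proj(a,[c[0]+.0135*np.cos(t),c[1]+.0135*np.sin(t),.11+np.sqrt(.05**2-(.0135*np.cos(t))**2)])) for t in th]
    q=np.array(q);print(c,q.min(0),q.max(0))
i0=load('scene0')['pixels']
print(cv2.cvtColor(i0,cv2.COLOR_RGB2GRAY)[154:170,202:222])
```

```text
0.0085 [247. 229.]
-0.02 [259. 302.]
-0.05 [272. 376.]
-0.077 [283. 439.]
0.156 [287. 451.]
0.16 [285. 442.]
(0.5378, -0.0904) [243. 412.] [329. 476.]
(0.5365, -0.089) [249. 413.] [335. 478.]
(0.537, -0.0885) [248. 415.] [334. 479.]
[[ 66  85 105 130 151 170 182 186 184 182 177 175 175 173 167 161 158 155
  153 156]
 [ 93 128 154 170 182 188 189 186 182 175 170 170 175 177 172 167 163 158
  154 148]
 [139 166 182 189 190 188 182 174 165 155 150 156 168 175 175 172 167 162
  156 151]
 [173 187 189 188 183 173 161 145 130 124 122 131 150 167 174 175 170 166
  161 156]
 [189 189 185 175 161 144 124 104  92  86  90 100 123 149 167 175 173 169
  165 161]
 [191 186 175 158 136 110  88  74  66  61  64  75  96 123 150 167 175 173
  168 166]
 [192 186 175 147 117  87  70  60  53  52  53  60  78 101 131 157 171 174
  169 166]
 [192 191 180 151 109  78  62  56  50  49  49  55  68  90 120 148 166 169
  170 169]
 [192 192 185 163 122  85  64  55  53  54  57  68  86 108 132 155 169 172
  172 170]
 [192 193 190 178 149 109  78  63  58  69  84 107 133 152 163 174 179 180
  178 174]
 [189 191 193 189 174 143 106  76  75  98 128 155 173 182 184 186 184 181
  178 173]
 [189 190 193 194 188 172 141 109 110 138 167 183 190 192 189 185 178 171
  169 162]
 [188 190 191 193 192 186 170 153 153 169 185 190 190 187 181 173 164 157
  154 153]
 [188 188 189 191 191 189 183 180 181 185 188 186 179 172 165 158 154 150
  151 150]
 [187 188 188 187 185 185 187 189 189 188 183 175 165 156 152 151 150 149
  152 149]
 [185 188 186 183 181 184 189 189 189 181 169 161 151 148 149 151 151 151
  151 150]]
```

The tip (about (279,450) zoomed) sits just inside the well's outline, which is centred near (292,454). I'll turn to yaw 45°, drop slightly into the well, and find its walls by feel.

Run:
```python
from h import *
plan([.5375,-.0885,.2355],45,3)
```

```text
t 6.85 p [ 0.5383 -0.0904  0.2387] rpy [ 1.7998e+02 -2.0000e-02  6.0040e+01] F [-0.44  0.83 -1.57] M [-0.14   0.08   0.011] w 13.1 q [-0.55  0.12  0.7   1.74 -0.08  1.3  -0.36]
[[0.01,-0.01,5.01],[0.0004,-0.0006,0.0011]]
[[0.01,-0.01,5.01],[0.0004,-0.0006,0.0011]]
[[0.01,-0.01,5.01],[0.0003,-0.0006,0.0011]]
```

>>> jog_arm(
  targets=[
    [[0,0,5],[0.0004,-0.0006,0.001],0.01],
    [[0,0,5],[0.0004,-0.0006,0.001],0.01],
    [[0,0,4],[0.0003,-0.0006,0.001],0.01],
    [[0,0,0],[0,0,0],0.01],
    [[0,0,0],[0,0,0],0.01],
  ],
)

```text
time: 7.35
tool_pos: [0.5378, -0.0884, 0.2362]
eef_rot: [3.141, -0.001, 0.797]
wrist_force: [0.1, -0.2, -0.6]
gripper_width: 0.152
```

Run:
```python
from h import *
plan([.5375,-.0885,.2355],45,1)
```

```text
t 7.35 p [ 0.5378 -0.0884  0.2362] rpy [ 1.7994e+02 -6.0000e-02  4.5670e+01] F [ 0.11 -0.19 -0.57] M [-0.125  0.082  0.013] w 13.2 q [-0.57  0.12  0.71  1.75 -0.09  1.3  -0.61]
[[0.06,-0.06,0.67],[-0.0003,-0.0002,0.0007]]
```

>>> jog_arm(
  targets=[
    [[0,0,0.6],[-0.0003,-0.0002,0.001],0.01],
    [[0,0,0],[0,0,0.001],0.01],
    [[0,0,0],[0,0,0],0.01],
  ],
)

```text
time: 7.65
tool_pos: [0.5375, -0.0886, 0.2343]
eef_rot: [3.14, -0.001, 0.789]
wrist_force: [0.3, 0.7, -1.0]
gripper_width: 0.151
```

>>> jog_arm(
  targets=[
    [[0,0,0],[0,0,0.001],0.01],
    [[0,0,0],[0,0,0],0.01],
  ],
)

```text
time: 7.85
tool_pos: [0.5375, -0.0886, 0.2332]
eef_rot: [3.14, -0.001, 0.79]
wrist_force: [-0.5, -0.4, -1.5]
gripper_width: 0.152
```

Run:
```python
from h import *
plan([.5375,-.0885,.233],45,1)
```

```text
t 7.85 p [ 0.5375 -0.0886  0.2332] rpy [ 1.7993e+02 -8.0000e-02  4.5260e+01] F [-0.51 -0.45 -1.46] M [-0.12   0.165  0.012] w 13.2 q [-0.57  0.13  0.71  1.75 -0.09  1.29 -0.61]
[[0.07,-0.08,0.26],[0.0001,-0.0001,0.0002]]
```

>>> jog_arm(
  targets=[
    [[0,0,0],[0,0,0.0007],0.01],
    [[0,0,0],[0,0,0],0.01],
  ],
)

```text
time: 8.05
tool_pos: [0.5378, -0.0887, 0.233]
eef_rot: [3.14, -0.002, 0.79]
wrist_force: [-0.7, -0.4, 0.0]
gripper_width: 0.156
```

>>> jog_arm(
  targets=[
    [[0,0,0],[0,0,0.0007],0.01],
    [[0,0,0],[0,0,0],0.01],
  ],
)

```text
time: 8.25
tool_pos: [0.538, -0.0888, 0.2329]
eef_rot: [3.14, -0.003, 0.79]
wrist_force: [-1.1, 0.2, 0.9]
gripper_width: 0.149
```

>>> jog_arm(
  targets=[
    [[0,0,0],[0,0,0.0007],0.01],
    [[0,0,0],[0,0,0],0.01],
  ],
)

```text
time: 8.45
tool_pos: [0.5381, -0.0888, 0.2329]
eef_rot: [3.14, -0.003, 0.79]
wrist_force: [-1.7, 0.0, 2.4]
gripper_width: 0.149
```

Contact with the screw head comes at TCP z ≈ 0.233, as expected. I'll lift 1 mm and probe the well walls along y.

>>> jog_arm(
  targets=[
    [[0,-0.1,0.2],[-0.0004,0.0,-0.001],0.01],
    [[0,0,0],[0.0015,-0.0015,0],0.01],
    [[0,0,0],[0.0015,-0.0015,0],0.01],
    [[0,0,0],[0,0,0],0.01],
  ],
)

```text
time: 8.85
tool_pos: [0.5376, -0.0844, 0.2329]
eef_rot: [3.14, -0.0, 0.786]
wrist_force: [-0.2, 0.5, 1.1]
gripper_width: 0.15
```

>>> jog_arm(
  targets=[
    [[0,0,0],[0.0005,-0.0005,0],0.01],
    [[0,0,0],[0,0,0],0.01],
  ],
)

```text
time: 9.05
tool_pos: [0.5376, -0.0841, 0.233]
eef_rot: [3.139, -0.0, 0.786]
wrist_force: [-1.2, -0.4, 0.4]
gripper_width: 0.151
```

>>> jog_arm(
  targets=[
    [[0,0,0],[0.0005,-0.0005,0],0.01],
    [[0,0,0],[0,0,0],0.01],
  ],
)

```text
time: 9.25
tool_pos: [0.5376, -0.0839, 0.233]
eef_rot: [3.139, 0.0, 0.786]
wrist_force: [-0.6, -0.9, -1.4]
gripper_width: 0.151
```

>>> jog_arm(
  targets=[
    [[0,0,0],[0.0005,-0.0005,0],0.01],
    [[0,0,0],[0,0,0],0.01],
  ],
)

```text
time: 9.45
tool_pos: [0.5376, -0.0836, 0.233]
eef_rot: [3.138, 0.001, 0.785]
wrist_force: [0.3, -1.9, -0.3]
gripper_width: 0.148
```

>>> jog_arm(
  targets=[
    [[-0.1,0,0],[-0.002,0.002,-0.0007],0.01],
    [[0,0,0],[-0.002,0.002,0],0.01],
    [[0,0,0],[-0.002,0.002,0],0.01],
    [[0,0,0],[-0.0005,0.0005,0],0.01],
    [[0,0,0],[0,0,0],0.01],
  ],
)

```text
time: 9.95
tool_pos: [0.5374, -0.0925, 0.2334]
eef_rot: [3.138, 0.0, 0.786]
wrist_force: [0.6, -0.0, -1.8]
gripper_width: 0.15
```

>>> jog_arm(
  targets=[
    [[0,0,0],[-0.0005,0.0005,0],0.01],
    [[0,0,0],[0,0,0],0.01],
  ],
)

```text
time: 10.15
tool_pos: [0.5374, -0.0932, 0.2333]
eef_rot: [3.138, 0.0, 0.786]
wrist_force: [0.3, 0.5, -1.6]
gripper_width: 0.147
```

>>> jog_arm(
  targets=[
    [[0,0,0],[-0.0005,0.0005,0],0.01],
    [[0,0,0],[0,0,0],0.01],
  ],
)

```text
time: 10.35
tool_pos: [0.5374, -0.0938, 0.2333]
eef_rot: [3.138, 0.0, 0.786]
wrist_force: [0.4, 0.0, -2.2]
gripper_width: 0.149
```

>>> jog_arm(
  targets=[
    [[0,0,0],[-0.0005,0.0005,0],0.01],
    [[0,0,0],[0,0,0],0.01],
  ],
)

```text
time: 10.55
tool_pos: [0.5374, -0.0944, 0.2333]
eef_rot: [3.138, 0.0, 0.786]
wrist_force: [-0.7, 0.1, -1.7]
gripper_width: 0.149
```

>>> jog_arm(
  targets=[
    [[0,0,0],[-0.0005,0.0005,0],0.01],
    [[0,0,0],[0,0,0],0.01],
  ],
)

```text
time: 10.75
tool_pos: [0.5374, -0.0952, 0.2333]
eef_rot: [3.138, 0.0, 0.786]
wrist_force: [0.1, -0.3, -0.6]
gripper_width: 0.15
```

>>> jog_arm(
  targets=[
    [[0,0,0],[-0.0005,0.0005,0],0.01],
    [[0,0,0],[0,0,0],0.01],
  ],
)

```text
time: 10.95
tool_pos: [0.5374, -0.0959, 0.2333]
eef_rot: [3.138, -0.0, 0.786]
wrist_force: [0.5, 0.1, -0.6]
gripper_width: 0.149
```

>>> jog_arm(
  targets=[
    [[0,0,0],[-0.0005,0.0005,0],0.01],
    [[0,0,0],[0,0,0],0.01],
  ],
)

```text
time: 11.15
tool_pos: [0.5374, -0.0965, 0.2333]
eef_rot: [3.138, -0.0, 0.786]
wrist_force: [0.7, -0.5, -1.3]
gripper_width: 0.146
```

>>> jog_arm(
  targets=[
    [[0,0,0],[-0.0005,0.0005,0],0.01],
    [[0,0,0],[0,0,0],0.01],
  ],
)

```text
time: 11.35
tool_pos: [0.5375, -0.0969, 0.2333]
eef_rot: [3.139, -0.001, 0.787]
wrist_force: [-0.2, 1.1, -1.0]
gripper_width: 0.149
```

>>> jog_arm(
  targets=[
    [[0,0,0],[-0.0005,0.0005,0],0.01],
    [[0,0,0],[0,0,0],0.01],
  ],
)

```text
time: 11.55
tool_pos: [0.5375, -0.0971, 0.2333]
eef_rot: [3.139, -0.001, 0.787]
wrist_force: [0.4, 1.7, -1.1]
gripper_width: 0.154
```

Run:
```python
from h import *
plan([.5375,-.0905,.2333],45,1)
```

```text
t 11.55 p [ 0.5375 -0.0971  0.2333] rpy [ 1.7988e+02 -6.0000e-02  4.5110e+01] F [ 0.35  1.73 -1.09] M [ 0.25   0.106 -0.003] w 13.4 q [-0.56  0.13  0.72  1.75 -0.09  1.29 -0.6 ]
[[0.12,-0.06,0.11],[0.0047,-0.0046,-0.0000]]
```

>>> jog_arm(
  targets=[
    [[0,0,0],[0.0024,-0.0024,0],0.01],
    [[0,0,0],[0.0024,-0.0024,0],0.01],
    [[0,0,0],[0.0015,0.0015,0],0.01],
    [[0,0,0],[0.0014,0.0014,0],0.01],
    [[0,0,0],[0,0,0],0.01],
  ],
)

```text
time: 12.05
tool_pos: [0.542, -0.0903, 0.2333]
eef_rot: [3.138, -0.0, 0.787]
wrist_force: [0.9, 0.2, -1.3]
gripper_width: 0.151
```

>>> jog_arm(
  targets=[
    [[0,0,0],[0.0005,0.0005,0],0.01],
    [[0,0,0],[0,0,0],0.01],
  ],
)

```text
time: 12.25
tool_pos: [0.5428, -0.0906, 0.2332]
eef_rot: [3.138, -0.0, 0.787]
wrist_force: [0.7, -0.5, -0.9]
gripper_width: 0.15
```

>>> jog_arm(
  targets=[
    [[0,0,0],[0.0005,0.0005,0],0.01],
    [[0,0,0],[0,0,0],0.01],
  ],
)

```text
time: 12.45
tool_pos: [0.5435, -0.0907, 0.2333]
eef_rot: [3.138, 0.0, 0.787]
wrist_force: [0.1, -0.0, -1.6]
gripper_width: 0.15
```

>>> jog_arm(
  targets=[
    [[0,0,0],[0.0005,0.0005,0],0.01],
    [[0,0,0],[0,0,0],0.01],
  ],
)

```text
time: 12.65
tool_pos: [0.5443, -0.0908, 0.2333]
eef_rot: [3.138, 0.0, 0.786]
wrist_force: [0.8, -0.2, -1.4]
gripper_width: 0.148
```

>>> jog_arm(
  targets=[
    [[0,0,0],[0.0005,0.0005,0],0.01],
    [[0,0,0],[0,0,0],0.01],
  ],
)

```text
time: 12.85
tool_pos: [0.545, -0.0908, 0.2333]
eef_rot: [3.138, -0.0, 0.786]
wrist_force: [0.2, -0.4, -1.5]
gripper_width: 0.147
```

>>> jog_arm(
  targets=[
    [[0,0,0],[0.0005,0.0005,0],0.01],
    [[0,0,0],[0,0,0],0.01],
  ],
)

```text
time: 13.05
tool_pos: [0.5458, -0.0908, 0.2333]
eef_rot: [3.138, 0.0, 0.787]
wrist_force: [0.6, -0.5, -1.7]
gripper_width: 0.149
```

>>> jog_arm(
  targets=[
    [[0,0,0],[0.0005,0.0005,0],0.01],
    [[0,0,0],[0,0,0],0.01],
  ],
)

```text
time: 13.25
tool_pos: [0.5466, -0.0908, 0.2333]
eef_rot: [3.138, 0.0, 0.787]
wrist_force: [0.6, 0.1, -0.8]
gripper_width: 0.15
```

>>> jog_arm(
  targets=[
    [[0,0,0],[0.0005,0.0005,0],0.01],
    [[0,0,0],[0,0,0],0.01],
  ],
)

```text
time: 13.45
tool_pos: [0.5473, -0.0908, 0.2333]
eef_rot: [3.138, 0.0, 0.786]
wrist_force: [-0.5, -0.1, -1.7]
gripper_width: 0.15
```

Run:
```python
from h import *
st()
a=snap('scene','s5')
x,y=175,105
cv2.imwrite('pics/f5.png',cv2.resize(a['pixels'][y:y+75,x:x+90,::-1],None,fx=8,fy=8,interpolation=cv2.INTER_CUBIC))
```

```text
t 13.45 p [ 0.5473 -0.0908  0.2333] rpy [179.81   0.    45.06] F [-0.49 -0.13 -1.73] M [-0.083  0.129 -0.036] w 13.0 q [-0.56  0.15  0.72  1.73 -0.1   1.29 -0.6 ]
```

View pics/f5.png

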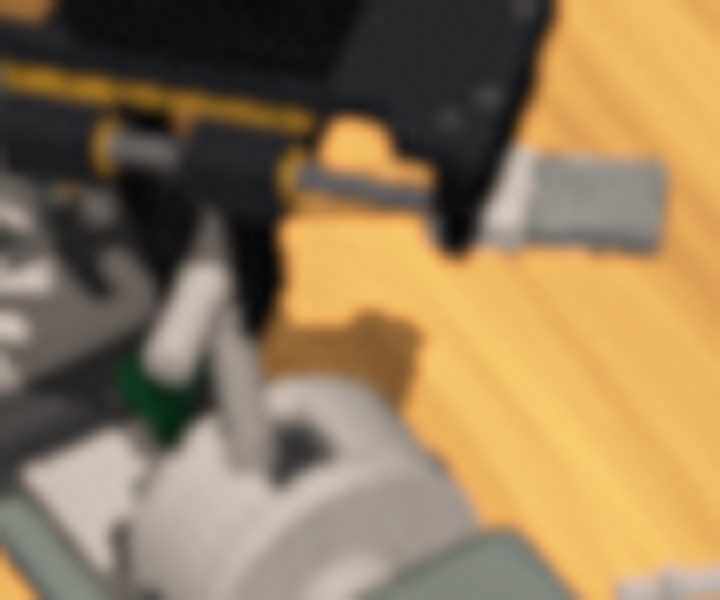

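The tip (about (252,475) zoomed) has moved past the left rim of the well without touching a wall. I'll press down gently here to get the surface height.

>>> jog_arm(
  targets=[
    [[0.1,0,0],[0,0,0.0007],0.01],
    [[0,0,0],[0,0,0],0.01],
  ],
)

```text
time: 13.7
tool_pos: [0.5475, -0.0908, 0.2329]
eef_rot: [3.14, -0.0, 0.787]
wrist_force: [-0.4, -0.4, 0.0]
gripper_width: 0.15
```

>>> jog_arm(
  targets=[
    [[0.1,0,0],[0,0,0.0007],0.01],
    [[0,0,0],[0,0,0],0.01],
  ],
)

```text
time: 13.9
tool_pos: [0.5478, -0.0909, 0.2329]
eef_rot: [3.141, -0.001, 0.786]
wrist_force: [-1.7, 1.3, 0.5]
gripper_width: 0.147
```

>>> jog_arm(
  targets=[
    [[0,0,0],[0,0,0.0007],0.01],
    [[0,0,0],[0,0,0],0.01],
  ],
)

```text
time: 14.1
tool_pos: [0.5479, -0.0909, 0.2328]
eef_rot: [3.141, -0.002, 0.786]
wrist_force: [-1.5, -0.7, 2.4]
gripper_width: 0.15
```

Run:
```python
from h import *
plan([.5378,-.0905,.2333],45,1)
```

```text
t 14.1 p [ 0.5479 -0.0909  0.2328] rpy [ 1.7998e+02 -1.1000e-01  4.5060e+01] F [-1.5  -0.7   2.39] M [-0.013  0.586 -0.038] w 13.1 q [-0.55  0.16  0.72  1.73 -0.11  1.29 -0.6 ]
[[0.02,-0.11,0.06],[-0.0069,-0.0074,-0.0005]]
```

Run:
```python
from h import *
for tag,x,y,n in(('top0',325,168,24),('scene0',196,148,28)):
    im=load(tag);g=cv2.cvtColor(im['pixels'],cv2.COLOR_RGB2GRAY).astype(float)
    if tag=='top0': print(g[y+3:y+21,x+3:x+22].astype(int))
    for th in(60,80,100,120,140):
        m=np.zeros_like(g);m[y:y+n,x:x+n]=np.clip(th-g[y:y+n,x:x+n],0,None)
        if tag=='top0': m[:, :331]=0;m[:,342:]=0;m[:174]=0;m[190:]=0
        lab=cv2.connectedComponents((m>0).astype(np.uint8))[1]
        if m.sum()==0: continue
        c=lab[161,211] if tag=='scene0' else lab[181,336]
        m[lab!=c]=0
        v,u=np.indices(g.shape);b=(m>0)
        for w in (m,b): 
            U,V=(u*w).sum()/w.sum(),(v*w).sum()/w.sum();print(tag,th,round(U,2),round(V,2),[onz(im,U,V,z)[:2].round(4) for z in(.156,.159)],b.sum())
```

```text
[[164 164 161 162 163 164 166 166 165 163 164 166 168 164 164 117  71  84
  126]
 [161 171 168 154 161 169 169 169 170 169 169 170 174 172 168 132  76  65
  123]
 [163 174 171 165 172 174 175 173 173 175 174 174 175 174 173 159 100  56
  115]
 [171 177 173 163 171 175 177 175 170 175 176 176 180 179 178 175 115  52
   76]
 [171 178 177 164 172 179 178 179 177 177 178 178 170 176 177 179 117  56
   49]
 [166 179 178 167 174 178 178 179 177 178 177 179 178 179 178 176 119  61
   50]
 [162 177 178 176 159 151 146 138 131 130 137 132 138 168 177 178 132  72
   58]
 [161 174 178 179 143 117 112 109 103  93  94 104 118 166 178 178 137  85
   66]
 [160 175 179 181 140  96  90  73  71  72  85  95 125 169 179 180 145  94
   84]
 [161 175 182 182 141 102  87  61  51  56  71  89 102 170 184 182 140  95
   90]
 [158 176 183 183 141 100  87  66  51  79  78  90  94 175 184 183 155 106
   87]
 [158 175 182 182 136  95  85  66  53  77  82  91  92 173 186 183 160 112
   92]
 [151 173 182 183 133  80  86  85  75  85  95  87  87 172 185 182 159 100
   58]
 [157 176 185 183 136  74  73  88  88  85  91  
[... 1286 characters left out ...]
-0.089 ]), array([ 0.5385, -0.0864])] 13
scene0 80 210.64 161.01 [array([ 0.5375, -0.0898]), array([ 0.5384, -0.0872])] 32
scene0 80 210.5 161.09 [array([ 0.5379, -0.0898]), array([ 0.5389, -0.0871])] 32
scene0 100 210.58 160.99 [array([ 0.5376, -0.09  ]), array([ 0.5386, -0.0873])] 43
scene0 100 210.63 160.91 [array([ 0.5374, -0.0902]), array([ 0.5383, -0.0875])] 43
scene0 120 210.59 160.98 [array([ 0.5375, -0.09  ]), array([ 0.5385, -0.0873])] 55
scene0 120 210.45 161.04 [array([ 0.5379, -0.09  ]), array([ 0.5389, -0.0873])] 55
scene0 140 210.63 160.92 [array([ 0.5374, -0.0901]), array([ 0.5383, -0.0875])] 70
scene0 140 210.79 160.8 [array([ 0.5369, -0.0903]), array([ 0.5378, -0.0876])] 70
```

Run:
```python
from h import *
for tag,p in(('s3',[.5383,-.0856,.2626]),('s4',[.5383,-.0904,.2387]),('s5',[.5473,-.0908,.2333])):
    im=load(tag);g=im['pixels'].astype(int)
    p=np.array(p)
    for h in(-.03,-.04,-.05,-.06,-.068):
        u=proj(im,p+[0,0,h]);r=int(round(u[1]))
        # axis col at row r
        u2=proj(im,p+[0,0,h-.005]);c=u[0]+(u2[0]-u[0])/(u2[1]-u[1])*(r-u[1])
        a=int(c)-6
        print(tag,h,r,round(c-a,2),'|',*[ '%d/%d'%(g[r,x].mean(),g[r,x,0]-g[r,x,2]) for x in range(a,a+14)])
```

```text
s3 -0.03 139 6.13 | 137/20 160/21 166/23 164/22 164/22 155/21 145/19 140/17 132/22 116/41 98/70 95/87 94/88 96/86
s3 -0.04 142 6.65 | 91/12 115/16 129/19 134/18 137/19 137/20 144/19 148/19 141/22 126/33 106/61 96/82 94/89 94/88
s3 -0.05 146 6.34 | 34/1 34/1 44/4 75/10 110/15 136/18 150/19 150/17 139/21 120/39 104/69 97/89 97/92 97/89
s3 -0.06 149 6.86 | 34/1 33/1 38/4 63/11 102/17 134/21 149/19 152/19 142/18 127/33 112/64 109/93 110/102 112/104
s3 -0.068 151 6.2 | 36/1 36/3 57/13 96/19 126/20 142/19 145/18 142/20 131/31 137/65 152/95 162/106 167/112 168/115
s4 -0.03 145 6.45 | 118/17 162/22 181/22 184/23 178/23 164/21 148/19 138/17 134/21 120/39 104/70 100/87 97/90 96/89
s4 -0.04 148 6.97 | 95/13 126/17 139/19 140/19 140/19 142/19 145/19 147/18 144/19 135/28 119/54 105/84 101/94 100/93
s4 -0.05 152 6.67 | 32/1 33/1 41/2 67/8 106/14 137/19 151/20 149/19 143/20 134/25 137/34 146/37 149/38 145/41
s4 -0.06 154 6.02 | 44/4 54/6 77/10 107/15 133/18 147/21 151/19 146/19 146/19 160/20 173/22 178/22 174/22 170/21
s4 -0.068 157 6.54 | 106/15 109/15 111/17 117/17 131/18 146/19 150/20 145/20 132/18 120/17 131/17 153/21 169/23 177/22
s5 -0.03 148 6.15 | 168/23 140/21 111/15 111/14 135/17 148/19 146/19 129/17 106/23 91/47 91/79 98/89 103/93 101/94
s5 -0.04 151 6.7 | 115/15 75/7 53/3 81/8 120/15 142/17 150/20 150/19 136/22 118/38 104/65 104/79 110/75 115/70
s5 -0.05 154 6.25 | 30/-3 34/2 59/7 100/14 134/18 148/19 150/19 146/20 146/21 162/23 180/25 186/24 184/24 179/22
s5 -0.06 157 6.81 | 81/9 117/16 132/18 126/17 127/17 141/20 149/20 148/19 143/18 139/20 134/17 130/17 126/17 124/16
s5 -0.068 160 6.36 | 193/23 188/23 169/21 148/20 143/19 146/20 146/19 136/18 119/16 94/12 64/4 53/2 54/2 63/3
```

>>> jog_arm(
  targets=[
    [[0,-0.1,0],[-0.0035,-0.0035,-0.001],0.01],
    [[0,0,0],[-0.0035,-0.0035,0],0.01],
    [[0,0,0],[0,0,0],0.01],
  ],
)

```text
time: 14.4
tool_pos: [0.5367, -0.0911, 0.233]
eef_rot: [-3.142, 0.001, 0.786]
wrist_force: [0.2, 0.1, -1.2]
gripper_width: 0.152
```

Run:
```python
from h import *
plan([.5376,-.0904,.233],45,1)
```

```text
t 14.4 p [ 0.5367 -0.0911  0.233 ] rpy [-1.800e+02  7.000e-02  4.504e+01] F [ 0.21  0.07 -1.19] M [-0.181  0.154  0.028] w 13.2 q [-0.56  0.13  0.72  1.75 -0.09  1.29 -0.61]
[[-0.00,0.07,0.04],[0.0011,0.0001,-0.0000]]
```

>>> jog_arm(
  targets=[
    [[0,0,0],[0.001,0.0001,0],0.01],
    [[0,0,-3],[0,0,0.0012],0.01],
    [[0,0,-3],[0,0,0.0012],0.01],
    [[0,0,-3],[0,0,0.0012],0.01],
  ],
)

```text
time: 14.8
tool_pos: [0.5387, -0.091, 0.2324]
eef_rot: [3.139, -0.002, 0.947]
wrist_force: [-3.7, -0.5, 10.6]
gripper_width: 0.149
```

>>> jog_arm(
  targets=[
    [[0,0,-4],[0,0,0.0012],0.01],
    [[0,0,-4],[0,0,0.0012],0.01],
    [[0,0,-4],[0,0,0.0012],0.01],
  ],
)

```text
time: 15.1
tool_pos: [0.5407, -0.0916, 0.2326]
eef_rot: [3.134, -0.004, 1.165]
wrist_force: [-2.8, 0.5, 8.7]
gripper_width: 0.148
```

Run:
```python
from h import *
plan([.5376,-.0904,.233],90,1)
```

```text
t 15.1 p [ 0.5407 -0.0916  0.2326] rpy [179.55  -0.21  66.73] F [-2.81  0.45  8.72] M [-0.154  0.834  0.005] w 12.9 q [-0.53  0.13  0.69  1.75 -0.09  1.28 -0.24]
[[0.48,-0.11,-23.27],[-0.0001,-0.0033,-0.0004]]
```

>>> jog_arm(
  targets=[
    [[0.3,0,-1],[0,-0.0033,-0.0004],0.01],
    [[0.2,0,-4],[-0.0002,-0.0003,0.0005],0.01],
    [[0,0,-4],[-0.0001,-0.0003,0.0004],0.01],
  ],
)

```text
time: 15.4
tool_pos: [0.5375, -0.0902, 0.2327]
eef_rot: [3.141, -0.004, 1.327]
wrist_force: [0.3, -0.4, 1.8]
gripper_width: 0.148
```

Run:
```python
from h import *
plan([.5376,-.0904,.233],90,1)
```

```text
t 15.4 p [ 0.5375 -0.0902  0.2327] rpy [179.95  -0.23  76.02] F [ 0.33 -0.36  1.77] M [-0.277 -0.185  0.03 ] w 12.9 q [-0.52  0.13  0.67  1.75 -0.08  1.29 -0.08]
[[0.08,-0.22,-13.98],[-0.0001,0.0001,-0.0003]]
```

>>> jog_arm(
  targets=[
    [[0,-0.1,-4],[0,-0.0002,0.0005],0.01],
    [[0,-0.1,-4],[0,-0.0003,0.0005],0.01],
    [[0,0,-4],[0,-0.0003,0.0005],0.01],
  ],
)

```text
time: 15.7
tool_pos: [0.538, -0.09, 0.2327]
eef_rot: [3.137, -0.0, 1.543]
wrist_force: [-0.1, 0.1, 3.4]
gripper_width: 0.15
```

Run:
```python
from h import *
plan([.5376,-.0904,.233],90,1)
```

```text
t 15.7 p [ 0.538  -0.09    0.2327] rpy [ 1.7974e+02 -2.0000e-02  8.8400e+01] F [-0.05  0.09  3.36] M [-0.19   0.055  0.052] w 13.0 q [-0.51  0.12  0.65  1.75 -0.08  1.29  0.13]
[[0.26,-0.01,-1.60],[-0.0004,-0.0004,-0.0003]]
```

>>> jog_arm(
  targets=[
    [[0.2,0,-4],[-0.0003,-0.0005,0.0005],0.01],
    [[0.1,0,-4],[-0.0001,-0.0004,0.0005],0.01],
    [[0,0,-4],[0,-0.0003,0.0005],0.01],
  ],
)

```text
time: 16.0
tool_pos: [0.5382, -0.0904, 0.2326]
eef_rot: [3.139, 0.0, 1.759]
wrist_force: [-0.5, -0.7, 3.8]
gripper_width: 0.149
```

>>> jog_arm(
  targets=[
    [[0.1,0,-4],[0.0001,-0.0003,0.0005],0.01],
    [[0.1,0,-4],[0.0001,-0.0003,0.0005],0.01],
    [[0,0,-4],[0.0001,-0.0003,0.0005],0.01],
  ],
)

```text
time: 16.3
tool_pos: [0.5386, -0.0904, 0.2327]
eef_rot: [3.14, 0.002, 1.975]
wrist_force: [-0.3, -0.9, 4.1]
gripper_width: 0.147
```

Run:
```python
from h import *
plan([.5376,-.0904,.233],120,1)
```

```text
t 16.3 p [ 0.5386 -0.0904  0.2327] rpy [1.7989e+02 1.1000e-01 1.1317e+02] F [-0.29 -0.91  4.12] M [-0.171  0.06  -0.024] w 12.8 q [-0.48  0.12  0.62  1.75 -0.07  1.29  0.56]
[[0.10,0.12,-6.83],[0.0004,-0.0009,-0.0003]]
```

>>> jog_arm(
  targets=[
    [[0.1,0.1,-4],[0.0004,-0.0012,0.0004],0.01],
    [[0.1,0,-4],[0.0002,-0.0005,0.0005],0.01],
    [[0,0,-4],[0.0002,-0.0005,0.0005],0.01],
  ],
)

```text
time: 16.6
tool_pos: [0.5378, -0.0905, 0.2327]
eef_rot: [3.14, 0.002, 2.192]
wrist_force: [0.6, 0.7, 2.8]
gripper_width: 0.153
```

>>> jog_arm(
  targets=[
    [[0,0,-4],[0.0003,-0.0004,0.0005],0.01],
    [[0,0,-4],[0.0003,-0.0004,0.0005],0.01],
    [[0,0,-4],[0.0003,-0.0004,0.0005],0.01],
  ],
)

```text
time: 16.9
tool_pos: [0.5378, -0.0903, 0.2327]
eef_rot: [3.138, 0.005, 2.408]
wrist_force: [-0.5, 0.2, 3.9]
gripper_width: 0.148
```

Run:
```python
from h import *
plan([.5376,-.0904,.233],120,1)
```

```text
t 16.9 p [ 0.5378 -0.0903  0.2327] rpy [179.79   0.29 137.96] F [-0.55  0.21  3.94] M [-0.043  0.028 -0.103] w 12.8 q [-0.45  0.12  0.59  1.75 -0.07  1.29  0.99]
[[0.25,0.25,17.96],[0.0000,-0.0002,-0.0003]]
```

>>> jog_arm(
  targets=[
    [[0.2,0.2,4],[-0.0001,-0.0007,0.0005],0.01],
    [[0,0,4],[0.0003,-0.0003,0.0005],0.01],
    [[0,0,4],[0.0003,-0.0003,0.0005],0.01],
    [[0,0,4],[0.0002,-0.0003,0.0005],0.01],
    [[0,0,4],[0.0002,-0.0004,0.0005],0.01],
  ],
)

```text
time: 17.4
tool_pos: [0.5376, -0.0904, 0.2326]
eef_rot: [3.136, 0.003, 2.047]
wrist_force: [0.3, 0.5, 4.1]
gripper_width: 0.151
```

Run:
```python
from h import *
plan([.5376,-.0909,.233],100,1)
```

```text
t 17.4 p [ 0.5376 -0.0904  0.2326] rpy [1.7969e+02 1.6000e-01 1.1727e+02] F [0.28 0.52 4.11] M [-0.066  0.092 -0.029] w 13.1 q [-0.47  0.12  0.61  1.75 -0.07  1.29  0.63]
[[0.33,0.11,17.27],[-0.0004,-0.0002,-0.0004]]
```

>>> jog_arm(
  targets=[
    [[0.3,0.1,4],[-0.0005,-0.0005,0.0005],0.01],
    [[0,0,4],[-0.0001,-0.0004,0.0005],0.01],
    [[0,0,4],[0,-0.0004,0.0005],0.01],
    [[0,0,4],[-0.0001,-0.0004,0.0005],0.01],
    [[0,0,4],[-0.0001,-0.0004,0.0005],0.01],
  ],
)

```text
time: 17.9
tool_pos: [0.5376, -0.0906, 0.2324]
eef_rot: [3.137, -0.001, 1.68]
wrist_force: [-0.4, -0.9, 3.7]
gripper_width: 0.148
```

Run:
```python
from h import *
plan([.5376,-.0909,.233],60,1)
```

```text
t 17.9 p [ 0.5376 -0.0906  0.2324] rpy [ 1.7974e+02 -3.0000e-02  9.6260e+01] F [-0.4  -0.88  3.71] M [0.073 0.182 0.033] w 12.9 q [-0.5   0.12  0.64  1.75 -0.08  1.29  0.27]
[[0.24,-0.11,36.26],[-0.0003,-0.0000,-0.0006]]
```

>>> jog_arm(
  targets=[
    [[0.2,0,3],[-0.0003,-0.0002,0.0005],0.01],
    [[0,0,3],[-0.0001,-0.0003,0.0005],0.01],
  ],
)

```text
time: 18.1
tool_pos: [0.5378, -0.0906, 0.2324]
eef_rot: [3.139, -0.001, 1.569]
wrist_force: [-0.6, 0.1, 5.0]
gripper_width: 0.15
```

Run:
```python
from h import *
plan([.5376,-.0909,.233],60,1)
```

```text
t 18.1 p [ 0.5378 -0.0906  0.2324] rpy [ 1.7986e+02 -9.0000e-02  8.9900e+01] F [-0.58  0.06  5.01] M [0.022 0.291 0.035] w 13.1 q [-0.51  0.12  0.65  1.75 -0.08  1.29  0.16]
[[0.12,-0.12,29.90],[-0.0003,-0.0002,-0.0006]]
```

>>> jog_arm(
  targets=[
    [[0.1,-0.1,4],[-0.0004,-0.0005,0.0005],0.01],
    [[0,0,4],[-0.0002,-0.0004,0.0005],0.01],
    [[0,0,4],[-0.0002,-0.0003,0.0005],0.01],
    [[0,0,4],[-0.0003,-0.0003,0.0005],0.01],
  ],
)

```text
time: 18.5
tool_pos: [0.5366, -0.091, 0.2307]
eef_rot: [3.14, -0.0, 1.276]
wrist_force: [0.1, 1.2, 4.5]
gripper_width: 0.148
```

>>> jog_arm(
  targets=[
    [[0,0,4],[-0.0003,-0.0003,0.0005],0.01],
    [[0,0,4],[-0.0003,-0.0003,0.0005],0.01],
    [[0,0,4],[-0.0003,-0.0003,0.0005],0.01],
    [[0,0,3],[-0.0003,-0.0003,0.0004],0.01],
  ],
)

```text
time: 18.9
tool_pos: [0.5362, -0.0909, 0.2307]
eef_rot: [3.138, -0.003, 1.0]
wrist_force: [-1.2, -0.2, 2.6]
gripper_width: 0.15
```

Run:
```python
from h import *
s=plan([.5376,-.0909,.233],60,1)
a=snap('scene','s6')
x,y=185,130
cv2.imwrite('pics/f6.png',cv2.resize(a['pixels'][y:y+50,x:x+60,::-1],None,fx=12,fy=12,interpolation=cv2.INTER_CUBIC))
```

```text
t 18.9 p [ 0.5362 -0.0909  0.2307] rpy [179.82  -0.18  57.32] F [-1.15 -0.2   2.6 ] M [-0.144  0.234  0.08 ] w 13.1 q [-0.55  0.12  0.7   1.76 -0.08  1.28 -0.4 ]
[[0.19,-0.17,-2.68],[0.0008,0.0012,-0.0023]]
```

View pics/f6.png

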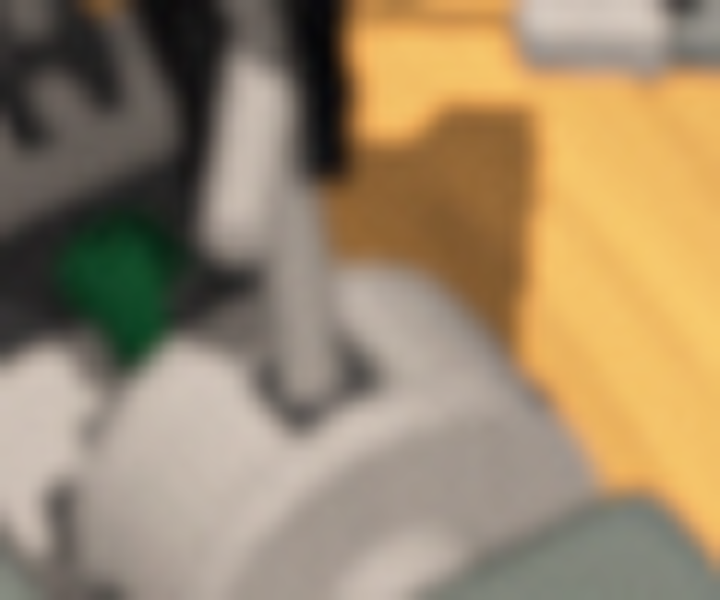

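z dropped 2 mm and Mz reads about 0.08, so the end may have entered the socket mouth. In the picture the tip at (310,400) zoomed sits inside the dark well, which spans 262–375. I'll press lightly without lateral commands.

>>> jog_arm(
  targets=[
    [[0.2,-0.1,0],[0,0,0.0007],0.01],
    [[0,0,0],[0,0,0.0007],0.01],
    [[0,0,0],[0,0,0.0007],0.01],
  ],
)

```text
time: 19.25
tool_pos: [0.5368, -0.0909, 0.2302]
eef_rot: [3.141, -0.003, 1.001]
wrist_force: [-3.4, -0.2, 8.2]
gripper_width: 0.151
```

Run:
```python
from h import *
s=plan([.5370,-.0909,.233],60,1)
```

```text
t 19.25 p [ 0.5368 -0.0909  0.2302] rpy [ 1.7997e+02 -1.5000e-01  5.7350e+01] F [-3.36 -0.23  8.15] M [-0.047  0.867  0.094] w 13.1 q [-0.55  0.13  0.7   1.76 -0.09  1.29 -0.4 ]
[[0.04,-0.15,-2.65],[0.0001,0.0002,-0.0028]]
```

>>> jog_arm(
  targets=[
    [[0,-0.1,0],[-0.0003,-0.0005,-0.0004],0.01],
    [[0,0,4],[-0.0002,-0.0003,0.0003],0.01],
    [[0,0,4],[-0.0002,-0.0003,0.0003],0.01],
  ],
)

```text
time: 19.55
tool_pos: [0.536, -0.0907, 0.2303]
eef_rot: [3.141, -0.001, 0.862]
wrist_force: [0.3, -0.1, 5.7]
gripper_width: 0.152
```

Run:
```python
from h import *
s=plan([.5370,-.0909,.233],60,1)
```

```text
t 19.55 p [ 0.536  -0.0907  0.2303] rpy [ 1.7994e+02 -6.0000e-02  4.9390e+01] F [ 0.26 -0.07  5.7 ] M [-0.112  0.129  0.062] w 13.2 q [-0.56  0.13  0.71  1.76 -0.09  1.29 -0.54]
[[0.07,-0.06,-10.61],[0.0005,0.0008,-0.0027]]
```

>>> jog_arm(
  targets=[
    [[0,0,-3],[0.0001,0,0.0007],0.01],
    [[0,0,-3],[-0.0003,-0.0003,0.0007],0.01],
    [[0,0,-2],[-0.0003,-0.0003,0.0007],0.01],
  ],
)

```text
time: 19.85
tool_pos: [0.5358, -0.0908, 0.2285]
eef_rot: [3.139, -0.001, 1.007]
wrist_force: [0.7, -0.0, -1.5]
gripper_width: 0.149
```

Run:
```python
from h import *
s=plan([.5365,-.0909,.230],50,1)
```

```text
t 19.85 p [ 0.5358 -0.0908  0.2285] rpy [ 1.7987e+02 -6.0000e-02  5.7670e+01] F [ 0.67 -0.01 -1.52] M [-0.229 -0.2    0.024] w 13.0 q [-0.55  0.12  0.7   1.76 -0.08  1.28 -0.4 ]
[[0.12,-0.07,7.67],[0.0003,0.0006,-0.0015]]
```

It's dropping now: z is 0.2285 with no reaction force. I'll keep going straight down.

>>> jog_arm(
  targets=[
    [[0,0,0],[0.0001,0.0001,0.0012],0.01],
    [[0,0,0],[0,0,0.0012],0.01],
  ],
)

```text
time: 20.05
tool_pos: [0.536, -0.0907, 0.2256]
eef_rot: [3.14, -0.001, 1.008]
wrist_force: [0.6, -0.4, -1.3]
gripper_width: 0.15
```

>>> jog_arm(
  targets=[
    [[0,0,0],[0,0,0.0012],0.01],
    [[0,0,0],[0,0,0.0012],0.01],
  ],
)

```text
time: 20.25
tool_pos: [0.536, -0.0907, 0.2226]
eef_rot: [3.14, -0.0, 1.007]
wrist_force: [0.1, -1.6, -0.5]
gripper_width: 0.149
```

Run:
```python
from h import *
s=plan([.5365,-.0909,.2220],57,1)
```

```text
t 20.25 p [ 0.536  -0.0907  0.2226] rpy [ 1.7989e+02 -2.0000e-02  5.7680e+01] F [ 0.07 -1.62 -0.53] M [-0.202 -0.152  0.013] w 13.0 q [-0.55  0.13  0.7   1.77 -0.09  1.27 -0.39]
[[0.11,-0.02,0.68],[0.0001,0.0005,0.0006]]
```

The square end is in the socket. I'll seat it further.

>>> jog_arm(
  targets=[
    [[0,0,0],[0,0.0003,0.0012],0.01],
    [[0,0,0],[0,0,0.0012],0.01],
    [[0,0,0],[0,0,0],0.01],
  ],
)

```text
time: 20.55
tool_pos: [0.5361, -0.0908, 0.2196]
eef_rot: [3.14, 0.0, 1.006]
wrist_force: [0.4, 0.8, -0.9]
gripper_width: 0.148
```

Run:
```python
from h import *
s=plan([.5363,-.0907,.2185],57,1)
```

```text
t 20.55 p [ 0.5361 -0.0908  0.2196] rpy [1.7992e+02 1.0000e-02 5.7650e+01] F [ 0.45  0.75 -0.91] M [-0.177 -0.159 -0.028] w 12.9 q [-0.54  0.13  0.7   1.77 -0.09  1.26 -0.39]
[[0.08,0.01,0.65],[0.0002,0.0002,0.0011]]
```

>>> jog_arm(
  targets=[
    [[0,0,6],[0,0,0.0002],0.01],
    [[0,0,6],[0,0,0],0.01],
    [[0,0,6],[0,0,0],0.01],
  ],
)

```text
time: 20.85
tool_pos: [0.5359, -0.0906, 0.2196]
eef_rot: [3.141, -0.0, 0.683]
wrist_force: [0.9, -0.1, -1.2]
gripper_width: 0.151
```

Run:
```python
from h import *
s=plan([.5361,-.0908,.2194],57,1)
```

```text
t 20.85 p [ 0.5359 -0.0906  0.2196] rpy [ 1.7996e+02 -2.0000e-02  3.9150e+01] F [ 0.91 -0.15 -1.21] M [-0.148  0.117  0.035] w 13.1 q [-0.57  0.14  0.72  1.78 -0.09  1.26 -0.71]
[[0.04,-0.01,-17.85],[0.0000,0.0003,0.0002]]
```

>>> jog_arm(
  targets=[
    [[0,0,6],[0,0,0],0.01],
    [[0,0,6],[0,0,0],0.01],
  ],
)

```text
time: 21.05
tool_pos: [0.5357, -0.0904, 0.2196]
eef_rot: [3.141, -0.0, 0.465]
wrist_force: [0.2, -0.6, -0.6]
gripper_width: 0.147
```

Run:
```python
from h import *
s=plan([.5361,-.0908,.2194],57,1)
```

```text
t 21.05 p [ 0.5357 -0.0904  0.2196] rpy [ 1.7999e+02 -1.0000e-02  2.6650e+01] F [ 0.23 -0.55 -0.59] M [-0.039  0.048  0.106] w 12.8 q [-0.59  0.14  0.74  1.78 -0.1   1.27 -0.92]
[[0.01,-0.01,-30.35],[0.0002,0.0006,0.0002]]
```

>>> jog_arm(
  targets=[
    [[0,0,6],[0,0,0],0.01],
    [[0,0,6],[0,0,0],0.01],
  ],
)

```text
time: 21.25
tool_pos: [0.5356, -0.0901, 0.2196]
eef_rot: [-3.141, -0.0, 0.247]
wrist_force: [1.2, 0.5, -1.0]
gripper_width: 0.149
```

Run:
```python
from h import *
s=plan([.5361,-.0908,.2194],57,1)
```

```text
t 21.25 p [ 0.5356 -0.0901  0.2196] rpy [-179.98   -0.     14.15] F [ 1.21  0.47 -0.95] M [-0.134  0.027  0.063] w 13.0 q [-0.61  0.14  0.76  1.78 -0.1   1.27 -1.14]
[[-0.02,-0.01,-42.85],[0.0003,0.0008,0.0002]]
```

>>> jog_arm(
  targets=[
    [[0,0,5],[0.0002,0.0004,0],0.01],
    [[0,0,5],[0.0001,0.0002,0],0.01],
  ],
)

```text
time: 21.45
tool_pos: [0.5357, -0.09, 0.2196]
eef_rot: [-3.14, 0.001, 0.065]
wrist_force: [-0.6, 0.9, 0.4]
gripper_width: 0.149
```

Run:
```python
from h import *
s=plan([.5361,-.0908,.2194],57,1)
```

```text
t 21.45 p [ 0.5357 -0.09    0.2196] rpy [-1.7993e+02  4.0000e-02  3.7200e+00] F [-0.62  0.86  0.37] M [0.015 0.182 0.046] w 12.9 q [-0.62  0.14  0.78  1.78 -0.11  1.27 -1.32]
[[-0.09,0.00,-53.28],[0.0003,0.0009,0.0002]]
```

>>> jog_arm(
  targets=[
    [[0,0,5],[0.0002,0.0003,0],0.01],
    [[0,0,5],[0.0001,0.0002,0],0.01],
  ],
)

```text
time: 21.65
tool_pos: [0.5357, -0.0898, 0.2196]
eef_rot: [-3.14, 0.002, -0.117]
wrist_force: [-0.6, 0.2, -0.9]
gripper_width: 0.151
```

Run:
```python
from h import *
s=plan([.5361,-.0908,.2194],57,1)
```

```text
t 21.65 p [ 0.5357 -0.0898  0.2196] rpy [-1.7989e+02  1.0000e-01 -6.6800e+00] F [-0.63  0.24 -0.86] M [0.08  0.183 0.15 ] w 13.1 q [-0.64  0.14  0.8   1.78 -0.11  1.27 -1.49]
[[-0.16,0.03,-63.68],[0.0005,0.0009,0.0002]]
```

Run:
```python
from h import *
z=[]
for i in range(4):
    get_image('top'); s=ctrl.read_state(); z.append(round(s['wrist_torque'][2],3))
print(z);st()
```

```text
[np.float64(0.119), np.float64(0.027), np.float64(0.046), np.float64(0.079)]
t 21.85 p [ 0.5358 -0.0898  0.2196] rpy [-1.7989e+02  9.0000e-02 -6.3200e+00] F [-0.2   0.77  0.04] M [0.195 0.225 0.079] w 13.5 q [-0.63  0.14  0.8   1.78 -0.11  1.27 -1.49]
```

>>> jog_arm(
  targets=[
    [[0,0,4],[0.0001,0.0002,0],0.01],
  ],
)

```text
time: 21.95
tool_pos: [0.5358, -0.0898, 0.2196]
eef_rot: [-3.14, 0.002, -0.177]
wrist_force: [0.5, 0.8, 0.7]
gripper_width: 0.153
```

Run:
```python
from h import *
st()
```

```text
t 21.95 p [ 0.5358 -0.0898  0.2196] rpy [-1.7988e+02  1.1000e-01 -1.0170e+01] F [0.45 0.8  0.68] M [0.29  0.231 0.167] w 13.3 q [-0.64  0.15  0.81  1.78 -0.11  1.27 -1.55]
```

>>> jog_arm(
  targets=[
    [[0,0,4],[0.0001,0.0002,0],0.01],
  ],
)

```text
time: 22.05
tool_pos: [0.5358, -0.0897, 0.2196]
eef_rot: [-3.139, 0.002, -0.247]
wrist_force: [0.6, 1.4, -0.2]
gripper_width: 0.153
```

Run:
```python
from h import *
st()
```

```text
t 22.05 p [ 0.5358 -0.0897  0.2196] rpy [-1.7987e+02  1.4000e-01 -1.4150e+01] F [ 0.61  1.37 -0.22] M [0.271 0.22  0.144] w 13.3 q [-0.65  0.15  0.81  1.78 -0.11  1.27 -1.62]
```

```bash
cat >> h.py <<'E'
def mz(n=8):
    z=[]
    for i in range(n):
        get_image('top'); z.append(ctrl.read_state()['wrist_torque'][2])
    print('Mz',np.mean(z).round(4),'+-',(np.std(z)/n**.5).round(4)); st()
E
python3 -c "
from h import *
mz(10)"
```

```text
Mz 0.1225 +- 0.0077
t 22.55 p [ 0.5359 -0.0898  0.2196] rpy [-1.7988e+02  1.3000e-01 -1.4120e+01] F [ 0.29  1.49 -0.  ] M [0.508 0.249 0.141] w 12.9 q [-0.65  0.15  0.81  1.78 -0.11  1.27 -1.62]
```

>>> jog_arm(
  targets=[
    [[0,0,4],[0.0001,0.0003,0],0.01],
  ],
)

```text
time: 22.65
tool_pos: [0.5359, -0.0899, 0.2196]
eef_rot: [-3.139, 0.002, -0.316]
wrist_force: [-0.5, 2.3, -0.2]
gripper_width: 0.15
```

```bash
python3 -c "
from h import *
st();mz(10)"
```

```text
t 22.65 p [ 0.5359 -0.0899  0.2196] rpy [-1.7987e+02  1.4000e-01 -1.8090e+01] F [-0.48  2.29 -0.23] M [0.679 0.241 0.134] w 13.1 q [-0.65  0.15  0.82  1.78 -0.12  1.27 -1.69]
Mz 0.1404 +- 0.0104
t 23.15 p [ 0.5359 -0.09    0.2196] rpy [-1.7988e+02  1.4000e-01 -1.8080e+01] F [ 0.49  2.73 -0.23] M [0.82  0.224 0.165] w 12.9 q [-0.65  0.15  0.82  1.78 -0.12  1.27 -1.69]
```

>>> jog_arm(
  targets=[
    [[0,0,1.5],[0,-0.0004,0],0.01],
    [[0,0,1.5],[0,-0.0001,0],0.01],
  ],
)

```text
time: 23.35
tool_pos: [0.536, -0.0898, 0.2195]
eef_rot: [-3.14, 0.003, -0.371]
wrist_force: [-0.1, 2.7, -0.8]
gripper_width: 0.15
```

```bash
python3 -c "
from h import *
st();mz(12)"
```

```text
t 23.35 p [ 0.536  -0.0898  0.2195] rpy [-1.7991e+02  1.5000e-01 -2.1240e+01] F [-0.08  2.72 -0.85] M [0.643 0.254 0.177] w 13.1 q [-0.66  0.15  0.83  1.78 -0.12  1.27 -1.74]
Mz 0.1588 +- 0.0071
t 23.95 p [ 0.536  -0.0898  0.2195] rpy [-1.799e+02  1.500e-01 -2.112e+01] F [-0.15  1.69  0.59] M [0.404 0.335 0.179] w 13.4 q [-0.66  0.15  0.83  1.78 -0.12  1.27 -1.74]
```

Held still it reads 0.159 N·m, past the 0.11 stop threshold and below crushing, so I stop turning here. I'll unwind a little until the key is torque-free and then withdraw it.

>>> jog_arm(
  targets=[
    [[0,0,-3],[0,-0.0002,0],0.01],
    [[0,0,-3],[0,0,0],0.01],
  ],
)

```text
time: 24.15
tool_pos: [0.5359, -0.09, 0.2194]
eef_rot: [-3.14, 0.002, -0.262]
wrist_force: [-0.1, 0.7, -1.1]
gripper_width: 0.148
```

```bash
python3 -c "
from h import *
st();mz(6)"
```

```text
t 24.15 p [ 0.5359 -0.09    0.2194] rpy [-1.7992e+02  1.4000e-01 -1.5020e+01] F [-0.11  0.74 -1.05] M [ 0.275  0.263 -0.003] w 12.9 q [-0.65  0.15  0.82  1.78 -0.11  1.27 -1.64]
Mz 0.0188 +- 0.0031
t 24.45 p [ 0.5359 -0.09    0.2195] rpy [-1.7992e+02  1.4000e-01 -1.5200e+01] F [ 0.3   0.55 -2.1 ] M [0.099 0.213 0.018] w 13.1 q [-0.65  0.15  0.82  1.78 -0.11  1.27 -1.64]
```

>>> jog_arm(
  targets=[
    [[0,0,-1],[0,0,-0.002],0.01],
    [[0,0,0],[0,0,-0.004],0.01],
    [[0,0,0],[0,0,-0.005],0.01],
  ],
)

```text
time: 24.75
tool_pos: [0.5357, -0.0901, 0.2306]
eef_rot: [-3.141, 0.003, -0.248]
wrist_force: [1.3, 0.8, -1.8]
gripper_width: 0.147
```

```bash
python3 -c "
from h import *
st()"
```

```text
t 24.75 p [ 0.5357 -0.0901  0.2306] rpy [-179.95    0.18  -14.2 ] F [ 1.32  0.78 -1.84] M [ 0.139  0.104 -0.017] w 12.8 q [-0.65  0.14  0.82  1.76 -0.1   1.29 -1.63]
```

The key came out cleanly. I'll lift and carry it back, turning to the original grasp yaw.

>>> jog_arm(
  targets=[
    [[0,0,0],[0,0,-0.015],0.01],
    [[0,0,0],[0,0,-0.02],0.01],
    [[0,0,-5],[0,0,-0.01],0.01],
    [[0,0,-8],[0,0,0],0.01],
  ],
)

```text
time: 25.15
tool_pos: [0.5362, -0.0915, 0.2797]
eef_rot: [-3.142, 0.001, -0.019]
wrist_force: [1.1, 0.8, -1.9]
gripper_width: 0.151
```

```bash
python3 -c "
from h import *
plan([.460,.344,.245],148.85,20)"
```

```text
t 25.15 p [ 0.5362 -0.0915  0.2797] rpy [-1.80e+02  5.00e-02 -1.09e+00] F [ 1.09  0.81 -1.93] M [-0.052  0.119  0.038] w 13.1 q [-0.65  0.1   0.8   1.69 -0.07  1.39 -1.42]
[[-0.00,0.00,-7.50],[-0.0042,-0.0217,0.0017]]
[[-0.00,0.00,-7.50],[-0.0014,-0.0221,0.0017]]
[[-0.00,0.00,-7.50],[0.0015,-0.0221,0.0017]]
[[-0.00,0.00,-7.50],[0.0044,-0.0217,0.0017]]
[[-0.00,0.00,-7.50],[0.0072,-0.0209,0.0017]]
[[-0.00,0.00,-7.50],[0.0099,-0.0198,0.0017]]
[[-0.00,0.00,-7.50],[0.0124,-0.0183,0.0017]]
[[-0.00,0.00,-7.50],[0.0146,-0.0166,0.0017]]
[[-0.00,0.00,-7.50],[0.0167,-0.0145,0.0017]]
[[-0.00,0.00,-7.50],[0.0184,-0.0122,0.0017]]
[[-0.00,0.00,-7.50],[0.0199,-0.0097,0.0017]]
[[-0.00,0.00,-7.50],[0.0210,-0.0070,0.0017]]
[[-0.00,0.00,-7.50],[0.0217,-0.0042,0.0017]]
[[-0.00,0.00,-7.50],[0.0221,-0.0014,0.0017]]
[[-0.00,0.00,-7.50],[0.0221,0.0015,0.0017]]
[[-0.00,0.00,-7.50],[0.0217,0.0044,0.0017]]
[[-0.00,0.00,-7.50],[0.0209,0.0072,0.0017]]
[[-0.00,0.00,-7.50],[0.0198,0.0098,0.0017]]
[[-0.00,0.00,-7.50],[0.0183,0.0123,0.0017]]
[[-0.00,0.00,-7.50],[0.0166,0.0146,0.0017]]
```

>>> jog_arm(
  targets=[
    [[0,0,-7.5],[-0.004,-0.022,0.001],0.01],
    [[0,0,-7.5],[-0.0015,-0.022,0.001],0.01],
    [[0,0,-7.5],[0.0015,-0.022,0.001],0.01],
    [[0,0,-7.5],[0.0045,-0.022,0.001],0.01],
    [[0,0,-7.5],[0.007,-0.021,0.001],0.01],
    [[0,0,-7.5],[0.01,-0.02,0.001],0.01],
    [[0,0,-7.5],[0.0125,-0.018,0.001],0.01],
    [[0,0,-7.5],[0.0145,-0.0165,0.001],0.01],
  ],
)

```text
time: 25.95
tool_pos: [0.5043, 0.0814, 0.277]
eef_rot: [3.134, -0.001, 1.06]
wrist_force: [0.6, -0.1, -1.2]
gripper_width: 0.147
```

>>> jog_arm(
  targets=[
    [[0,0,-7.5],[0.0165,-0.0145,0.001],0.01],
    [[0,0,-7.5],[0.0185,-0.012,0.001],0.01],
    [[0,0,-7.5],[0.02,-0.0095,0.001],0.01],
    [[0,0,-7.5],[0.021,-0.007,0.001],0.01],
    [[0,0,-7.5],[0.0215,-0.004,0.001],0.01],
    [[0,0,-7.5],[0.022,-0.0015,0.001],0.01],
    [[0,0,-7.5],[0.022,0.0015,0.001],0.01],
  ],
)

```text
time: 26.65
tool_pos: [0.4715, 0.236, 0.2735]
eef_rot: [3.13, 0.008, 2.011]
wrist_force: [-0.2, 0.7, -0.8]
gripper_width: 0.149
```

```bash
python3 -c "
from h import *
plan([.460,.344,.22],148.85,5)"
```

```text
t 26.65 p [0.4715 0.236  0.2735] rpy [179.33   0.45 115.2 ] F [-0.2   0.69 -0.8 ] M [-0.07  -0.038  0.021] w 13.0 q [-0.98  0.04  0.44  1.73 -0.01  1.36 -0.09]
[[0.10,0.13,-6.73],[0.0206,0.0070,0.0106]]
[[0.10,0.13,-6.73],[0.0196,0.0094,0.0107]]
[[0.10,0.13,-6.73],[0.0184,0.0116,0.0107]]
[[0.10,0.13,-6.73],[0.0168,0.0137,0.0107]]
[[0.10,0.13,-6.73],[0.0151,0.0156,0.0107]]
```

>>> jog_arm(
  targets=[
    [[0.1,0.1,-6.7],[0.0205,0.007,0.008],0.01],
    [[0.1,0.1,-6.7],[0.0195,0.0095,0.008],0.01],
    [[0.1,0.1,-6.7],[0.0185,0.0115,0.008],0.01],
    [[0.1,0.1,-6.7],[0.017,0.0135,0.008],0.01],
    [[0.1,0.1,-6],[0.011,0.012,0.006],0.01],
    [[0,0,0],[0,0,0],0.01],
    [[0,0,0],[0,0,0],0.01],
  ],
)

```text
time: 27.35
tool_pos: [0.4602, 0.3444, 0.2374]
eef_rot: [3.139, 0.006, 2.61]
wrist_force: [0.5, -0.3, -1.2]
gripper_width: 0.15
```

Run:
```python
from h import *
plan([.4603,.3432,.17],148.85,3)
a=snap('scene','s7');b=snap('top','t7')
x,y=290,240
cv2.imwrite('pics/f7.png',cv2.resize(a['pixels'][y:y+100,x:x+100,::-1],None,fx=6,fy=6,interpolation=cv2.INTER_CUBIC))
```

```text
t 27.35 p [0.4602 0.3444 0.2374] rpy [179.87   0.33 149.52] F [ 0.48 -0.35 -1.24] M [-0.012 -0.021 -0.041] w 13.0 q [-1.03  0.18  0.35  1.67 -0.06  1.31  0.37]
[[0.04,0.11,0.22],[-0.0001,-0.0004,0.0225]]
[[0.04,0.11,0.22],[-0.0002,-0.0004,0.0225]]
[[0.04,0.11,0.22],[-0.0002,-0.0003,0.0225]]
```

View pics/f7.png

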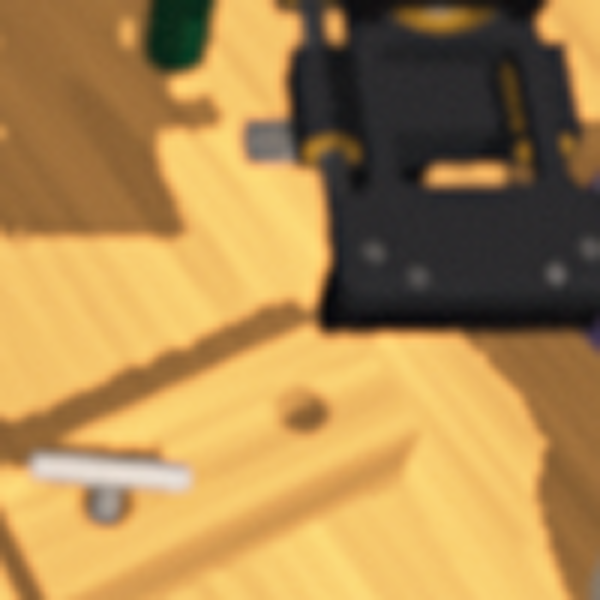

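The empty hole now shows at about (340,308), and the small key is still in place.

Run:
```python
from h import *
a=load('s7');b=load('t7')
print(onz(a,340.1,308.1,.048),proj(a,[.4603,.3432,.048]),proj(b,[.4603,.3432,.048]))
g=cv2.cvtColor(a['pixels'],cv2.COLOR_RGB2GRAY);print(g[302:316,332:350])
```

```text
[0.45992051 0.3460974  0.048     ] [339.14804974 307.10986357] [200.39977098 206.62512335]
[[205 205 206 206 207 207 207 204 203 204 204 206 207 208 209 209 211 209]
 [207 207 206 206 207 206 203 200 201 203 207 210 210 210 211 210 209 207]
 [206 206 204 203 203 198 191 185 185 191 200 206 209 210 208 205 203 200]
 [205 202 202 201 195 185 178 171 167 168 176 189 200 203 203 199 197 195]
 [202 203 202 196 184 173 169 162 154 146 142 159 180 193 195 195 192 190]
 [205 208 206 196 181 171 163 151 140 129 117 130 158 181 189 190 189 189]
 [210 210 207 198 181 166 148 129 116 110 105 112 141 173 186 190 188 189]
 [210 211 207 199 179 153 127 110 105 101 100 112 140 174 187 189 189 192]
 [208 206 204 196 178 150 123 111 106 106 111 130 160 182 190 192 194 195]
 [203 202 200 196 185 168 149 136 127 129 139 163 182 191 194 195 197 199]
 [200 196 194 191 188 184 178 171 167 168 177 188 195 197 198 199 200 202]
 [194 190 189 189 188 188 189 191 192 193 195 198 198 200 201 203 204 206]
 [190 188 187 188 191 193 197 199 200 199 200 200 202 203 205 206 206 205]
 [188 188 191 193 196 198 198 199 199 200 202 203 206 206 206 204 202 196]]
```

>>> jog_arm(
  targets=[
    [[0,0.1,0.4],[0,0.0005,0.03],0.01],
    [[0,0.1,0.2],[0,0,0.03],0.01],
    [[0,0,0],[0,0,0.03],0.01],
    [[0,0,0],[0,0,0.01],0.01],
    [[0,0,0],[0,0,0],0.01],
  ],
)

```text
time: 27.95
tool_pos: [0.465, 0.3412, 0.1397]
eef_rot: [3.131, 0.005, 2.584]
wrist_force: [-0.7, 0.4, -1.3]
gripper_width: 0.152
```

Run:
```python
from h import *
plan([.4600,.3452,.125],148.85,1)
```

```text
t 27.95 p [0.465  0.3412 0.1397] rpy [179.42   0.27 148.04] F [-0.71  0.36 -1.3 ] M [-0.004  0.02   0.013] w 13.2 q [-1.01  0.25  0.35  1.79 -0.09  1.11  0.38]
[[0.58,0.27,-0.81],[0.0064,0.0006,0.0147]]
```

>>> jog_arm(
  targets=[
    [[0.5,0.2,-0.8],[0.0064,0.0006,0.002],0.01],
    [[0,0,0],[0,0,0],0.01],
  ],
)

```text
time: 28.15
tool_pos: [0.4606, 0.3456, 0.1402]
eef_rot: [3.138, 0.002, 2.597]
wrist_force: [0.9, 0.6, -1.0]
gripper_width: 0.153
```

Run:
```python
from h import *
plan([.4600,.3452,.130],148.85,1)
a=snap('scene','s8')
x,y=290,240
cv2.imwrite('pics/f8.png',cv2.resize(a['pixels'][y:y+100,x:x+100,::-1],None,fx=6,fy=6,interpolation=cv2.INTER_CUBIC))
```

```text
t 28.15 p [0.4606 0.3456 0.1402] rpy [1.7981e+02 9.0000e-02 1.4879e+02] F [ 0.91  0.6  -0.98] M [ 0.016 -0.003  0.008] w 13.3 q [-1.01  0.25  0.34  1.78 -0.09  1.12  0.38]
[[0.19,0.10,-0.05],[0.0004,-0.0007,0.0102]]
```

View pics/f8.png

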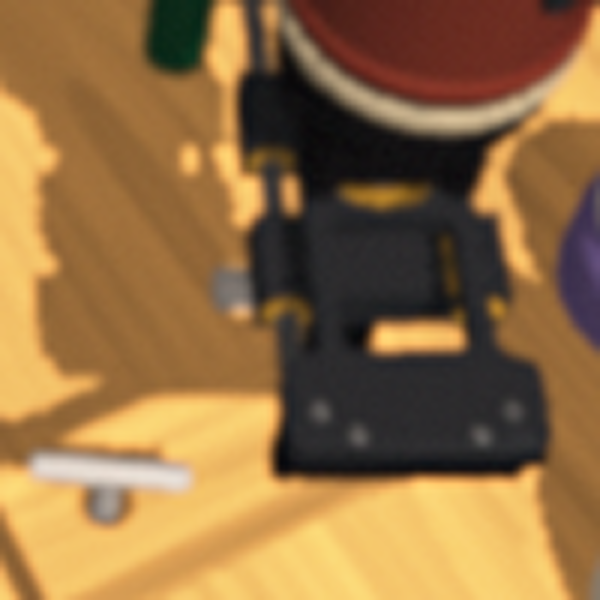

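The fingers hide the hole in this view, so I'll lower by feel.

>>> jog_arm(
  targets=[
    [[0.2,0.1,0],[0.0004,-0.0006,0.004],0.01],
    [[0,0,0],[0,0,0.004],0.01],
    [[0,0,0],[0,0,0.002],0.01],
    [[0,0,0],[0,0,0],0.01],
  ],
)

```text
time: 28.6
tool_pos: [0.4617, 0.3458, 0.1321]
eef_rot: [3.137, 0.001, 2.596]
wrist_force: [-0.5, -0.2, -1.4]
gripper_width: 0.149
```

>>> jog_arm(
  targets=[
    [[0,0,0],[0,0,0.0015],0.01],
    [[0,0,0],[0,0,0.0015],0.01],
    [[0,0,0],[0,0,0],0.01],
  ],
)

```text
time: 28.9
tool_pos: [0.4617, 0.3458, 0.1287]
eef_rot: [3.138, 0.001, 2.596]
wrist_force: [-0.4, -0.1, -1.5]
gripper_width: 0.15
```

>>> jog_arm(
  targets=[
    [[0,0,0],[0,0,0.0015],0.01],
    [[0,0,0],[0,0,0.0015],0.01],
    [[0,0,0],[0,0,0],0.01],
  ],
)

```text
time: 29.2
tool_pos: [0.4618, 0.3457, 0.1255]
eef_rot: [3.138, 0.001, 2.596]
wrist_force: [-0.4, -0.8, -1.0]
gripper_width: 0.148
```

>>> jog_arm(
  targets=[
    [[0.1,0,0],[0.0014,-0.001,0],0.01],
    [[0,0,0],[0,0,0.0015],0.01],
    [[0,0,0],[0,0,0.0015],0.01],
    [[0,0,0],[0,0,0],0.01],
  ],
)

```text
time: 29.6
tool_pos: [0.4602, 0.3453, 0.1224]
eef_rot: [3.14, 0.002, 2.596]
wrist_force: [0.7, 0.2, -1.3]
gripper_width: 0.152
```

>>> jog_arm(
  targets=[
    [[0,0,0],[0,0,0.0015],0.01],
    [[0,0,0],[0,0,0.0015],0.01],
    [[0,0,0],[0,0,0],0.01],
  ],
)

```text
time: 29.9
tool_pos: [0.4603, 0.3451, 0.1191]
eef_rot: [3.14, 0.002, 2.595]
wrist_force: [0.2, -0.3, -1.5]
gripper_width: 0.147
```

>>> jog_arm(
  targets=[
    [[0,0,0],[0,0,0.0015],0.01],
    [[0,0,0],[0,0,0.0015],0.01],
    [[0,0,0],[0,0,0],0.01],
  ],
)

```text
time: 30.2
tool_pos: [0.4603, 0.3452, 0.1158]
eef_rot: [3.14, 0.002, 2.595]
wrist_force: [0.1, -0.6, -1.9]
gripper_width: 0.151
```

>>> jog_arm(
  targets=[
    [[0,0,0],[0,0,0.004],0.01],
    [[0,0,0],[0,0,0.004],0.01],
    [[0,0,0],[0,0,0.004],0.01],
    [[0,0,0],[0,0,0],0.01],
  ],
)

```text
time: 30.6
tool_pos: [0.4602, 0.3449, 0.1025]
eef_rot: [3.14, 0.002, 2.595]
wrist_force: [0.5, -0.3, -1.7]
gripper_width: 0.151
```

>>> jog_arm(
  targets=[
    [[0,0,0],[0,0,0.004],0.01],
    [[0,0,0],[0,0,0.003],0.01],
    [[0,0,0],[0,0,0.003],0.01],
    [[0,0,0],[0,0,0],0.01],
  ],
)

```text
time: 31.0
tool_pos: [0.4602, 0.345, 0.0914]
eef_rot: [3.14, 0.002, 2.595]
wrist_force: [-0.2, -0.9, -1.5]
gripper_width: 0.15
```

>>> jog_arm(
  targets=[
    [[0,0,0],[0,0,0.0015],0.01],
    [[0,0,0],[0,0,0.0015],0.01],
    [[0,0,0],[0,0,0],0.01],
  ],
)

```text
time: 31.3
tool_pos: [0.4603, 0.3451, 0.0883]
eef_rot: [3.14, 0.002, 2.595]
wrist_force: [-0.1, -1.5, -1.0]
gripper_width: 0.152
```

>>> jog_arm(
  targets=[
    [[0,0,0],[0,0,0.001],0.01],
    [[0,0,0],[0,0,0.0005],0.01],
  ],
)

```text
time: 31.5
tool_pos: [0.4605, 0.3451, 0.087]
eef_rot: [3.14, 0.002, 2.595]
wrist_force: [-1.3, -2.2, 2.5]
gripper_width: 0.15
```

The tip reached the bottom of the hole at the same z as the original grasp (0.087). Releasing.

>>> jog_arm(
  targets=[
    [[0,0,0],[0,0,-0.0005],0.05],
    [[0,0,0],[0,0,0],0.05],
    [[0,0,0],[0,0,0],0.05],
    [[0,0,0],[0,0,0],0.05],
    [[0,0,0],[0,0,0],0.05],
    [[0,0,0],[0,0,0],0.05],
  ],
)

```text
time: 32.1
tool_pos: [0.4606, 0.3462, 0.0882]
eef_rot: [3.138, 0.002, 2.596]
wrist_force: [-0.5, 0.3, -1.2]
gripper_width: 0.553
```

Run:
```python
from h import *
plan([.4600,.3450,.15],148.85,3)
```

```text
t 32.1 p [0.4606 0.3462 0.0882] rpy [1.7978e+02 1.1000e-01 1.4873e+02] F [-0.49  0.31 -1.24] M [-0.051  0.014 -0.003] w 48.1 q [-1.    0.31  0.33  1.83 -0.12  1.01  0.4 ]
[[0.07,0.04,-0.04],[-0.0001,-0.0004,-0.0206]]
[[0.07,0.04,-0.04],[-0.0000,-0.0004,-0.0206]]
[[0.07,0.04,-0.04],[-0.0000,-0.0004,-0.0206]]
```

>>> jog_arm(
  targets=[
    [[0,0,0],[0,0,-0.01],0.05],
    [[0,0,0],[0,0,-0.02],0.05],
    [[0,0,0],[0,0,-0.03],0.05],
    [[0,0,0],[0,0,-0.04],0.05],
    [[0,0,0],[0.03,-0.03,-0.03],0.05],
    [[0,0,0],[0.03,-0.03,0],0.05],
    [[0,0,0],[0,0,0],0.05],
    [[0,0,0],[0,0,0],0.05],
  ],
)

```text
time: 32.9
tool_pos: [0.3782, 0.3253, 0.2261]
eef_rot: [3.135, 0.002, 2.594]
wrist_force: [0.0, -0.5, 0.9]
gripper_width: 0.576
```

>>> jog_arm(
  targets=[
    [[0,0,0],[0.04,0,0],0.05],
    [[0,0,0],[0.04,0,0],0.05],
    [[0,0,0],[0.04,0,0],0.05],
    [[0,0,0],[0,0,0],0.05],
    [[0,0,0],[0,0,0],0.05],
    [[0,0,0],[0,0,0],0.05],
  ],
)

```text
time: 33.5
tool_pos: [0.2771, 0.3897, 0.2271]
eef_rot: [3.134, 0.004, 2.587]
wrist_force: [-0.2, -0.2, -0.5]
gripper_width: 0.574
```

Run:
```python
from h import *
st()
a=snap('scene','s9');b=snap('top','t9')
c1=cv2.resize(a['pixels'][240:350,270:390,::-1],None,fx=3.3,fy=3.3,interpolation=cv2.INTER_CUBIC)
c2=cv2.resize(a['pixels'][120:230,150:270,::-1],None,fx=3.3,fy=3.3,interpolation=cv2.INTER_CUBIC)
cv2.imwrite('pics/z.png',np.hstack([c1,c2]))
cv2.imwrite('pics/z2.png',b['pixels'][:,:,::-1])
```

```text
t 33.5 p [0.2771 0.3897 0.2271] rpy [179.56   0.22 148.24] F [-0.2  -0.2  -0.53] M [-0.032 -0.007 -0.011] w 49.9 q [-1.23 -0.03  0.18  1.89  0.01  1.27 -0.04]
```

View pics/z.png

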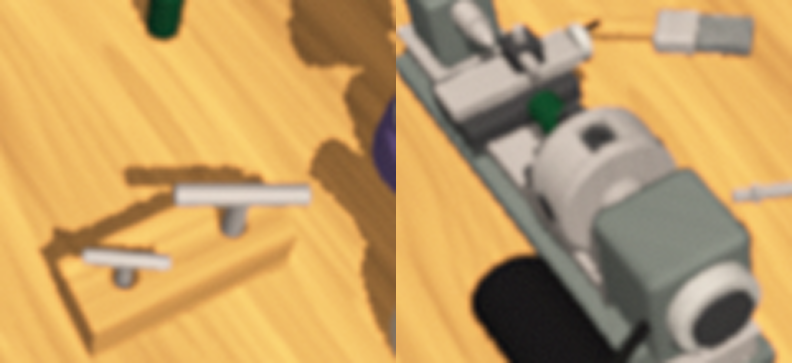

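View pics/z2.png

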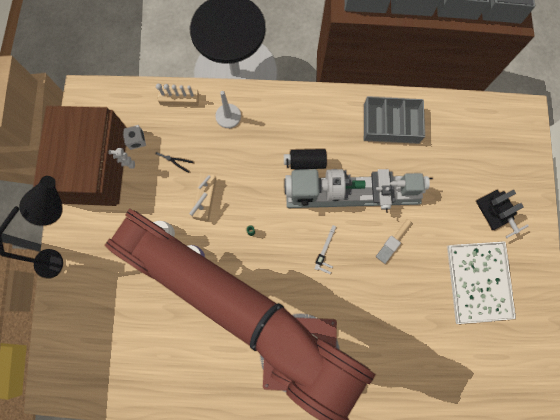

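The large key stands in its own hole, with its bar around (343,299) in the scene view as at the start. The small key and everything else in view look unmoved, and the arm is clear.

```bash
python3 -c "
from h import *
print(ticket.job_done())"
```

```text
the job is handed in; nothing more can be done
None
```

The job is handed in: I used the larger T key to tighten the upper jaw onto the wax tube, then stood it back in its own rack hole. It took about 33.5 s of the 72 s. I could not confirm the wax dent directly, so snug but not crushed rests on the torque readings below.

- **Finding the socket:** I felt the end of the key around in the well and rubbed it with mostly 3–8 N. One short burst reached about 12 N, above the light range but under the 20 N limit. It then dropped about 11 mm into the socket.
- **Tightening:** I turned clockwise until the key, held still, read 0.16 N·m, past the 0.11 stop. Readings at the end of the last few turning steps were 0.13–0.18 N·m, under the 0.22 stop. The two measures disagree somewhat: the held reading suggests a dent of about 0.25 mm while turning (0.27 to 0.4 mm over the stated stiffness range, so possibly past the 0.35 mm limit), the turning readings about 0.1–0.15 mm.
- **Putting it back:** I unwound the key until it carried almost no torque, lifted it straight out, and lowered it to the same depth it was gripped at.
- **Last pictures:** Both cameras show the key upright in its hole and the small key in place. The other items look unmoved, though the arm partly hid the two tubs in the top view. The gripper is open and touching nothing.

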